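# Load the knob display, then key its lock and hold it turned

### The arm

A 6-joint arm with a two-finger parallel gripper is mounted at the origin on the work surface. World frame = base frame: x ahead of the robot, y to its left, z up, the work surface at z = 0. Lengths are in mm, angles in rad, forces in N, time in s.
With the tool pointing down it reaches from about 400 to 925 mm from the base axis. Payload 12.5 kg.
Tool frame: the origin (TCP) lies on the centre line of the jaws, within the pads' length; the fingertips stand 14 mm ahead of it and the grasp point (between the pads) lies 5 mm behind it; z points along the fingers, y is the direction in which the jaws open and shut (so a half turn about z gives the same grasp; the last joint's range is limited). The gripper opens to 95 mm and grips with 3 to 60 N. Pads are 20 mm wide; open, the fingers measure 119 mm over their backs; the gripper's body (75 mm by 180 mm) begins 59 mm behind the grasp point.
Start: joints at [1.171, 0.491, 1.559, -0, 1.092, -0.106], TCP at [180.977, 598.241, 228.661] pointing down, gripper open.
Joint ranges: [-3.1, 3.1], [-0.84, 2.19], [0.05, 2.79], [-1.13, 4.28], [0.06, 2.93], [-2.69, 2.69]. Speed limits (rad/s): [2.22, 2.22, 2.79, 3.14, 3.14, 3.14].

### API

Orientations are given as [roll, pitch, yaw] about the fixed x, y, z axes, in that order (R = Rz(yaw) Ry(pitch) Rx(roll)).
In Python, from cell import * gives the robot as it stands.
- The arm moves only by the tool play_rows, never from a script. Its argument "moves" is a list of rows, each a list of 7 numbers: the shift along the tool's x, y, z in m, then the turn, a rotation vector about the tool's x, y, z in rad, then the opening in per cent of the stroke, from 0 (shut) to 100 (fully open). In form: [[tx, ty, tz, ax, ay, az, claw], ...]. A call has 1 to 8 rows; each row shifts and turns the pose as measured when the row begins, along the tool's axes as they then stand; what a row does not reach is not made up. A row lasts 1/10 s, in which the tool goes at most 50 mm and 8.59 degrees, less where a joint would pass 70% of its speed; a pose out of reach is approached as far as the arm can. A call is refused whole if a number of a shift passes 0.05 or a number of a turn 0.15, either way. A call with a gripper value outside its range is refused whole. The fingers move at their own pace and stop on an object; the grip force is fixed at half the most. Time passes only in rows, so rows that do not move let the fingers close. It gives the time, the measured TCP pose, the force and the opening at its end, in the units of the state.
- state(): the state, without advancing time (a new reading comes with each control period).
- read_camera(name): name is "side" or "top"; returns a dict with "img" (400x640x3 uint8, red, green, blue), "fx", "fy", "cx", "cy" (pixels), "k1" (the pictures are not rectified: a ray, as slopes to the right and down, at radius r is drawn at 1 + k1 r^2 times it, then the intrinsics apply), "R" (3x3) and "t" (3): a world point X has camera coordinates R X + t. Camera axes: x right, y down, z forward; pixel columns grow to the right and rows downward; lengths in mm; the calibration is good to about 2 mm. A picture is of the moment at which its call begins. There is no depth.
- job_done(): hands the job in, once; it reports no verdict.
The state is a dict: "t": time; "joints": joint angles; "qvel": joint speeds; "tau": joint torques, N m; "eef_pos": TCP position; "tcp_rot": TCP orientation; "ft_force": force on the tool from outside, world axes, zero at the start; "moment": the same for the moment, N m; "opening": opening from 0.0 (shut) to 1.0 (fully open).
Only numpy, scipy, OpenCV 4.12 (cv2) and the standard library are available. Lean on these libraries where they do the work, as an engineer would, in place of code of your own. Each camera call takes 0.05 s, during which the arm holds its last target.

### The job

Stand one loose drawer knob upright in each of the two empty wells of the display carrier. Then take the blue key from its wooden block, push it fully home into the carrier's brass lock (wiggle it a little if the sticky pins catch) and turn it a quarter turn clockwise, to the stop, so that the red bar slides over the knobs. The lock is sprung, so finish while still gripping the key and holding it turned; leave everything else where it stands.

Things in the scene. Friction and masses are not known exactly. Their poses are not given: they have to be found in the camera images.
- carrier: the display carrier, fixed to the table: a light wooden base plate 160 x 225 mm, 20 mm thick, with a row of three round wells, two grey guide posts 112 mm behind the row (70 mm high) and a dark steel lock housing (64 x 70 mm, 48 mm high) at its +y end. Origin on the table under the row of wells: the row runs along its y axis, its -x edge (35 mm in front of the row) faces the robot. The wells lie at y = -90, -30 and +30 mm, the lock at y = +125 mm, all at x = 0
- well0 (a point): centre of the floor of the well farthest from the lock, empty at the start. Wells are 30 mm across and 10 mm deep, 60 mm apart; floor 10 mm above the table, rim 20 mm
- well1 (a point): centre of the floor of the middle well, which already holds the black knob
- well2 (a point): centre of the floor of the well nearest the lock, empty at the start
- knob_a: loose brown wooden drawer knob, stands upright on the table: foot 20 mm across and 12 mm high, above it a round head 30 mm across (straight sides from 16 to 36 mm up), 42 mm tall in all; 30 g. Origin at the centre of its underside, z up
- knob_b: loose white drawer knob, same shape and size as knob_a
- knob_c: black drawer knob, same shape, standing in the middle well; it stays there
- keyblock: dark wooden block 56 x 56 x 40 mm, fixed to the table, with a slot in its top in which the key stands; origin at the centre of its underside
- key: the key, standing upright in the block. Origin at the tip of its blade, z up along the key, x along the blade's width. Steel blade 12 mm wide (x), 5 mm thick (y), 34 mm long with a round tip; then a round shoulder disc 30 mm across and 4 mm thick (z 34 to 38 mm); then the blue bow, 28 mm wide (x), 10 mm thick (y), 36 mm tall (z 38 to 74 mm). The key is reversible: it enters either way round. 45 g
- key_shoulder (a point): on the key's axis, underside of the shoulder disc, 34 mm above the tip; rests on the lock's face when the key is fully home
- key_bow (a point): on the key's axis, middle of the bow, where to grip it (across its 10 mm thickness); 56 mm above the tip
- keyway (a point): centre of the mouth of the keyway, 49 mm above the table, turning with the brass plug; z up, x along the slot. The slot is 13.6 x 7 mm with a 3 mm funnel all round, 40 mm deep. Two sprung, sticky pins bite on the blade's edges 14 and 22 mm down; pushing past them takes up to about 15 N straight down; rocking the key 1 to 2 mm to and fro along the slot works them aside, and once aside they stay there
- lock_face (a point): the same point on the carrier, not turning
- plug (a joint): turn of the brass plug, rad: 0 at rest (slot along the carrier's x axis), grows clockwise seen from above, stop at 1.62. A spring (0.02 to 0.07 N m) returns it when let go. The key has about 0.15 rad of play in it
- bar (a joint): travel of the red bar, m: 0 drawn back, geared to the plug (0.050 m per rad), about 0.078 when over the row. Its underside runs 58 mm above the table, 6 mm over seated knobs; drawn back, its front edge lies 60 mm behind the row. A knob that stands on the plate instead of in a well blocks it
- tape_measure: yellow tape measure, 62 x 34 x 58 mm, bystander; origin at its underside
- screwdriver: screwdriver lying on the table, bystander
- mug: blue mug, 80 mm across, 90 mm tall, bystander; origin at its underside
- jar: closed jar, 72 mm across, 100 mm tall, bystander; origin at its underside
- carton: small carton, 110 x 80 x 50 mm, bystander; origin at its underside
- tape_roll: roll of packing tape lying flat, 90 mm across, 48 mm tall, bystander; origin at its underside

How it is judged (in metres and radians):
On the way, in this order (a step that is already met when the one before it is completed fails the run):
1. one loose knob stands upright and released in each of the two empty wells ((((horizontal distance between knob_a and well0 below 0.0075 m and z of knob_a in the frame of well0 below 0.004 m and angle between knob_a's own z axis and vertical below 0.15 rad) and (horizontal distance between knob_b and well2 below 0.0075 m and z of knob_b in the frame of well2 below 0.004 m and angle between knob_b's own z axis and vertical below 0.15 rad)) or ((horizontal distance between knob_b and well0 below 0.0075 m and z of knob_b in the frame of well0 below 0.004 m and angle between knob_b's own z axis and vertical below 0.15 rad) and (horizontal distance between knob_a and well2 below 0.0075 m and z of knob_a in the frame of well2 below 0.004 m and angle between knob_a's own z axis and vertical below 0.15 rad))) and horizontal distance between knob_c and well1 below 0.0075 m and z of knob_c in the frame of well1 below 0.004 m and angle between knob_c's own z axis and vertical below 0.15 rad and contact force between the fingers and knob_a below 0.2 N and contact force between the fingers and knob_b below 0.2 N), for 0.2 s.
2. the key is fully home in the lock, not yet turned ((((horizontal distance between knob_a and well0 below 0.0075 m and z of knob_a in the frame of well0 below 0.004 m and angle between knob_a's own z axis and vertical below 0.15 rad) and (horizontal distance between knob_b and well2 below 0.0075 m and z of knob_b in the frame of well2 below 0.004 m and angle between knob_b's own z axis and vertical below 0.15 rad)) or ((horizontal distance between knob_b and well0 below 0.0075 m and z of knob_b in the frame of well0 below 0.004 m and angle between knob_b's own z axis and vertical below 0.15 rad) and (horizontal distance between knob_a and well2 below 0.0075 m and z of knob_a in the frame of well2 below 0.004 m and angle between knob_a's own z axis and vertical below 0.15 rad))) and horizontal distance between knob_c and well1 below 0.0075 m and z of knob_c in the frame of well1 below 0.004 m and angle between knob_c's own z axis and vertical below 0.15 rad and horizontal distance between key_shoulder and lock_face below 0.004 m and z of key_shoulder in the frame of lock_face below 0.004 m and angle between key's own z axis and vertical below 0.12 rad and value of joint plug below 0.4 rad), for 0.1 s.
At the end, for the whole second after the job is handed in: every well holds one knob (within 7.5 mm of its centre, foot within 4 mm of the floor, upright); the key is upright and fully home (shoulder within 4 mm of the lock's face), gripped by the fingers (over 1.5 N), and holds the plug still at more than 1.35 rad with the bar over the row ((((horizontal distance between knob_a and well0 below 0.0075 m and z of knob_a in the frame of well0 below 0.004 m and angle between knob_a's own z axis and vertical below 0.15 rad) and (horizontal distance between knob_b and well2 below 0.0075 m and z of knob_b in the frame of well2 below 0.004 m and angle between knob_b's own z axis and vertical below 0.15 rad)) or ((horizontal distance between knob_b and well0 below 0.0075 m and z of knob_b in the frame of well0 below 0.004 m and angle between knob_b's own z axis and vertical below 0.15 rad) and (horizontal distance between knob_a and well2 below 0.0075 m and z of knob_a in the frame of well2 below 0.004 m and angle between knob_a's own z axis and vertical below 0.15 rad))) and horizontal distance between knob_c and well1 below 0.0075 m and z of knob_c in the frame of well1 below 0.004 m and angle between knob_c's own z axis and vertical below 0.15 rad and horizontal distance between key_shoulder and lock_face below 0.004 m and z of key_shoulder in the frame of lock_face below 0.004 m and angle between key's own z axis and vertical below 0.12 rad and contact force between the fingers and key above 1.5 N and value of joint plug above 1.35 rad and value of joint bar above 0.064 m and velocity of joint plug below 0.2 rad/s); the arm keeps its last pose, push and grip.
It fails at once if a bystander is shoved (more than 30 mm) or tipped over, or the black knob is taken from its well (distance of any of tape_measure, screwdriver, mug, jar, carton, tape_roll, knob_c from where it was at the start of the episode above 0.03 m or angle between any of mug, jar, tape_measure, carton, tape_roll's own z axis and vertical above 0.6 rad).
It also fails if it takes over 72 s, if anything falls off the work surface, if the arm or the gripper's body presses on something with over 40 N, if the wrist force passes 120 N, or if a joint passes its speed limit or range.

## Working session

There is one attempt and no reset: what is moved stays moved. The work goes in short steps, Python scripts to look and compute and a tool call to move; the robot and the scene stay as the last step left them, time stands still between calls to the robot, and variables do not carry over. Pictures are saved under pics/ and viewed, and the job is handed in when it is done.

Besides the shell and the picture viewer there is one more tool, called by a JSON object that holds its "method" and its "body", one argument or row to a line. play_rows: Moves the arm, as the interface text tells. Its arguments: {"type":"object","properties":{"moves":{"type":"array"}},"required":["moves"]}

```bash
mkdir -p pics; ls
python3 - <<'E'
from cell import *
import cv2,json
s=state();print({k:(v if not hasattr(v,'tolist') else v.tolist()) for k,v in s.items()})
for n in("side","top"):
    c=read_camera(n);cv2.imwrite(f"pics/{n}0.png",c["img"][:,:,::-1])
    print({k:v for k,v in c.items() if k!="img"})
E
```

```text
pics
{'t': 0.0, 'joints': [1.1713965134139703, 0.49155088610835773, 1.5595015616536119, -4.430533765396004e-06, 1.0917190889841706, -0.1055986649644091], 'qvel': [-0.0014016387764281967, -0.00041204905708406246, -0.0013450899116369962, -0.0005863657578852319, 0.0007218416486626828, 0.00018810654484043802], 'tau': [-0.0003215974174963776, -61.26541614532471, -25.818750858306885, 0.06927654147148132, 0.0482253497466445, -7.851054760976695e-05], 'eef_pos': [180.87252427287373, 597.9853677161625, 228.04919284773553], 'tcp_rot': [-3.140419923065092, -0.00012034977588060158, 2.8477934792229074], 'ft_force': [-0.6751167072546655, 0.7918332983951146, -0.14843254833560487], 'moment': [-0.009412844080231603, 0.03929107279232638, 0.015208599026027185], 'opening': 1.0005322166601212}
{'fx': 401.74632881523905, 'fy': 401.74632881523905, 'cx': 321.7164277054642, 'cy': 194.9971630661022, 'k1': -0.002705577150391887, 'R': array([[ 0.97343355, -0.22820177, -0.01873693],
       [-0.13967703, -0.5269845 , -0.83831835],
       [ 0.18143166,  0.81866433, -0.54485894]]), 't': array([-490.27322717,  100.30481496, 1000.04193982])}
{'fx': 402.09477503082314, 'fy': 402.09477503082314, 'cx': 319.55939859713084, 'cy': 195.7226785831831, 'k1': -0.09692114673370886, 'R': array([[-0.02397125, -0.99962318, -0.01337424],
       [-0.99786445,  0.0247379 , -0.06045316],
       [ 0.06076124,  0.01189654, -0.99808143]]), 't': array([   3.90922427,  490.72930205, 1030.27085257])}
```

View pics/side0.png

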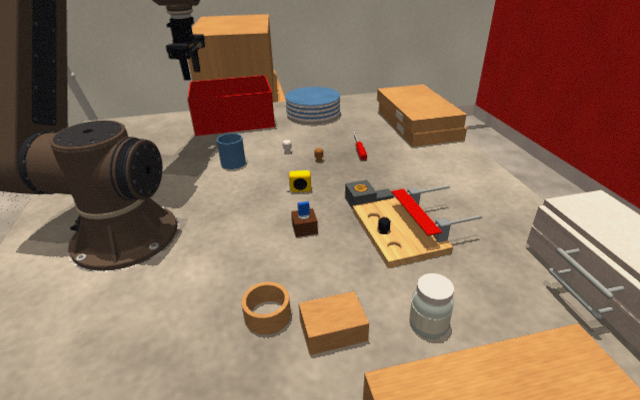

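View pics/top0.png

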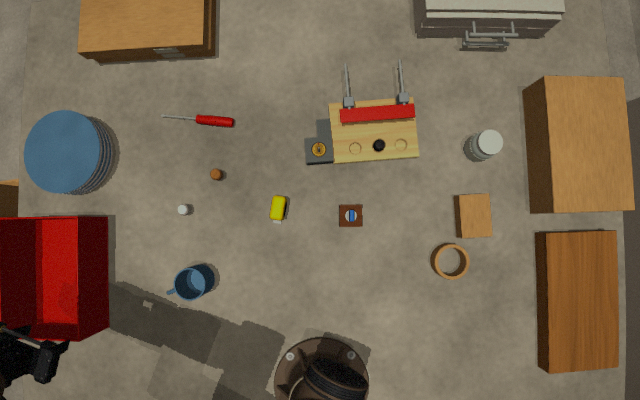

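```bash
cat > h.py <<'E'
import numpy as np, cv2
from cell import *
def ray(c,u,v):
    K=np.array([[c["fx"],0,c["cx"]],[0,c["fy"],c["cy"]],[0,0,1]])
    p=cv2.undistortPoints(np.array([[[u,v]]],float),K,np.array([c["k1"],0,0,0]))[0,0]
    d=c["R"].T@np.array([p[0],p[1],1]);o=-c["R"].T@c["t"];return o,d/np.linalg.norm(d)
def plane(c,u,v,z):
    o,d=ray(c,u,v);return o+d*(z-o[2])/d[2]
def tri(c1,p1,c2,p2):
    A=np.zeros((3,3));b=np.zeros(3);R=[ray(c1,*p1),ray(c2,*p2)]
    for o,d in R:
        M=np.eye(3)-np.outer(d,d);A+=M;b+=M@o
    X=np.linalg.solve(A,b);return X,[np.linalg.norm(np.cross(X-o,d)) for o,d in R]
def proj(c,X):
    K=np.array([[c["fx"],0,c["cx"]],[0,c["fy"],c["cy"]],[0,0,1]])
    return cv2.projectPoints(np.array([X],float),cv2.Rodrigues(c["R"])[0],c["t"],K,np.array([c["k1"],0,0,0]))[0][0,0]
def crop(c,x0,y0,w,h,s,f):
    im=cv2.resize(c["img"][y0:y0+h,x0:x0+w],None,fx=s,fy=s,interpolation=cv2.INTER_CUBIC)
    for i in range(0,w,10): cv2.putText(im,str(x0+i),(i*s,8),0,.3,(255,0,255),1); im[:5,i*s]=255
    for i in range(0,h,10): cv2.putText(im,str(y0+i),(0,i*s+4),0,.3,(255,0,255),1)
    cv2.imwrite(f,im[:,:,::-1])
E
python3 - <<'E'
from h import *
t=read_camera("top");s=read_camera("side")
crop(t,300,60,125,110,6,"pics/tc1.png")
crop(s,340,170,115,95,6,"pics/sc1.png")
def blobs(c,name,f,roi):
    x0,y0,w,h=roi;im=c["img"].astype(int)
    m=f(*[im[...,i] for i in range(3)]).astype(np.uint8);mm=np.zeros_like(m);mm[y0:y0+h,x0:x0+w]=m[y0:y0+h,x0:x0+w]
    n,l,st,ce=cv2.connectedComponentsWithStats(mm)
    for i in range(1,n):
        if st[i,4]>8: print(name,st[i],ce[i].round(2))
wh=lambda r,g,b:(r>160)&(g>150)&(b>140)
br=lambda r,g,b:(r-b>50)&(r>70)
bl=lambda r,g,b:(b-r>40)
blk=lambda r,g,b:(r+g+b<110)
ye=lambda r,g,b:(r-b>40)&(r>60)
blobs(t,"t white",wh,(170,195,30,30));blobs(t,"t brown",br,(203,160,30,30));blobs(t,"t key",bl,(335,200,35,30));blobs(t,"t black",blk,(365,130,30,30));blobs(t,"t plug",ye,(306,138,22,22))
blobs(s,"s white",wh,(275,133,25,25));blobs(s,"s brown",br,(308,142,23,23));blobs(s,"s key",bl,(290,195,30,30));blobs(s,"s plug",ye,(346,178,30,20));blobs(s,"s black",blk,(370,210,30,30))
crop(t,330,195,45,45,12,"pics/tc2.png")
crop(s,285,195,40,45,12,"pics/sc2.png")
crop(t,170,160,70,60,10,"pics/tc3.png")
crop(s,270,130,60,40,12,"pics/sc3.png")
E
```

```text
t white [178 205   8   9  60] [181.5 209. ]
t brown [210 169  11  11  96] [215.05 173.79]
t key [350 210   4  11  44] [351.5 215. ]
t black [373 140  11  11  81] [378.48 144.91]
t plug [312 142  14  15 149] [318.46 149.13]
s white [275 133  25  25 448] [285.83 143.12]
s brown [314 147   9  14  65] [318.4  151.74]
s key [298 201  11  15 141] [303.26 207.99]
s plug [354 184  14   8  89] [360.08 187.51]
s black [379 218  11  16 151] [383.86 225.26]
```

View pics/tc1.png

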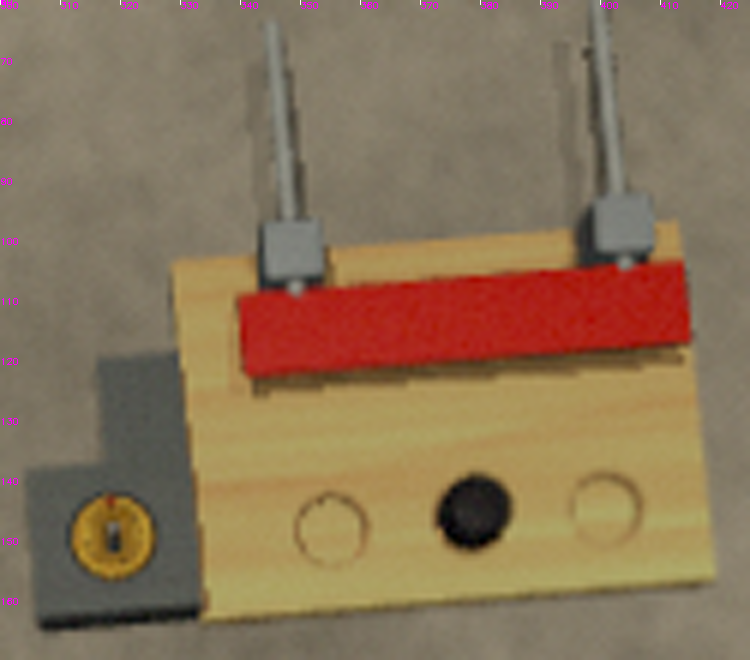

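View pics/sc1.png

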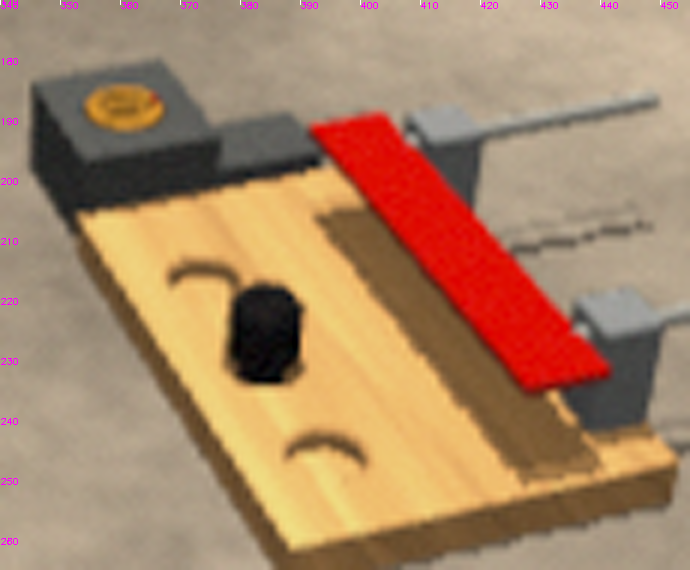

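View pics/tc2.png

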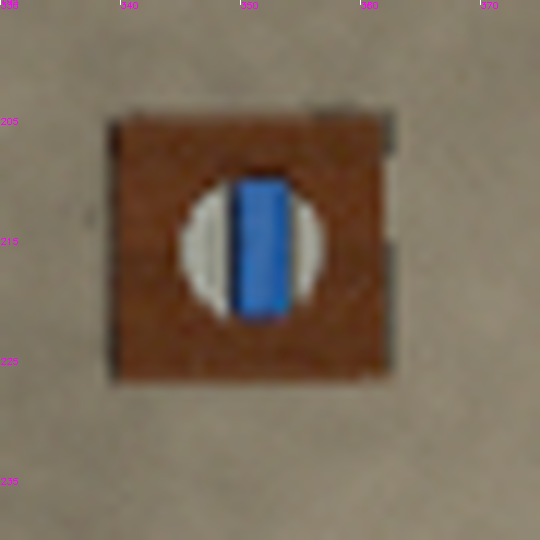

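View pics/sc2.png

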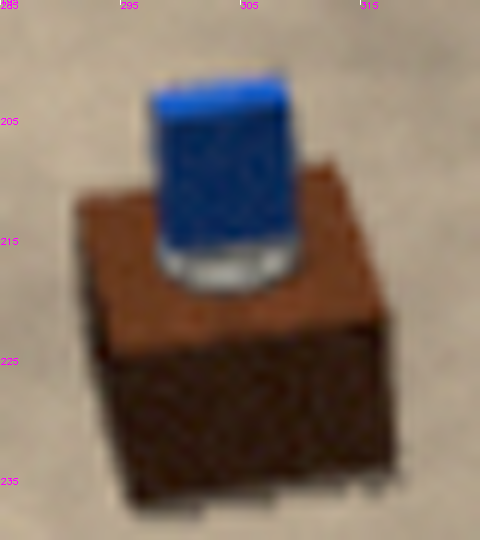

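View pics/tc3.png

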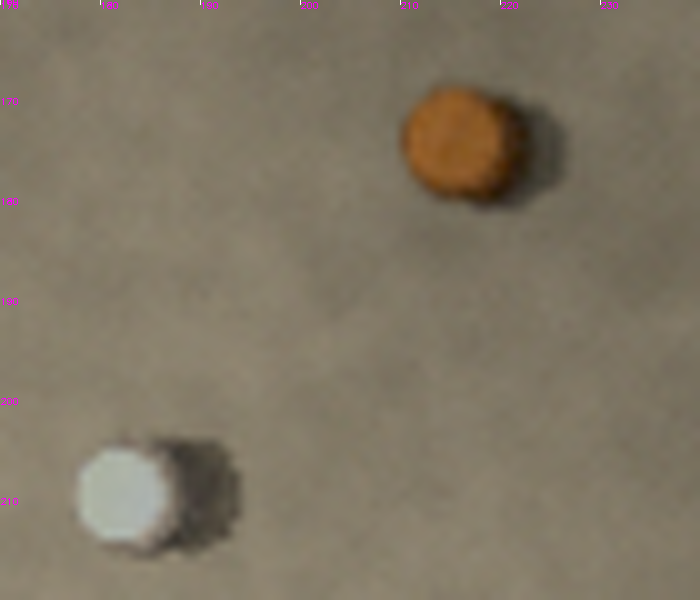

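Run:
```python
from h import *
np.set_printoptions(precision=1,suppress=True)
t=read_camera("top");s=read_camera("side")
for n,p,z in [("brown",(215.05,173.75),40),("white",(181.7,209.0),40),("keytop",(351.5,215),80),("black",(378.5,144.9),50),("plug",(318.4,149.1),48.5),
 ("well2",(354.6,147.8),20),("well0",(400.4,144.2),20),("kb shoulder",(350.6,214.9),44)]:
    print(n,plane(t,*p,z))
for n,p,z in [("s plug",(360.08,187.51),48.5),("s white",(286.5,143.0),42),("s brown",(318.6,150),42),("s keytop",(303,202.5),80)]:
    print(n,plane(s,*p,z))
# carrier corners of front edge (top view) z=20
for p in [(333.5,163.),(418.7,156.5),(328.3,102.8),(412.5,96.5)]: print("corner",plane(t,*p,20))
for p in [(305.2,164.2),(333,161.5),(303.8,137.5)]: print("housing",plane(t,*p,48))
for p in [(288,261.),(353,205)]: print("s corner",plane(s,*p,20))
im=t["img"].astype(int)
for n,(x0,y0,w,h),z in [("bar",(335,95,85,30),64)]:
    m=((im[...,0]-im[...,1]>80)).astype(np.uint8);mm=np.zeros_like(m);mm[y0:y0+h,x0:x0+w]=m[y0:y0+h,x0:x0+w]
    pts=cv2.findNonZero(mm);r=cv2.minAreaRect(pts);b=cv2.boxPoints(r)
    P=[plane(t,*q,z) for q in b];print(n,np.array(P))
```

```text
brown [552.4 259.   40. ]
white [463.7 347.2  40. ]
keytop [437.9 -85.3  80. ]
black [ 613.9 -161.    50. ]
plug [607.2  -8.4  48.5]
well2 [ 613.3 -102.5   20. ]
well0 [ 620.  -222.6   20. ]
kb shoulder [438.6 -85.4  44. ]
s plug [607.8  -9.9  48.5]
s white [461.6 327.6  42. ]
s brown [552.7 249.4  42. ]
s keytop [438.6 -87.3  80. ]
corner [574.7 -46.4  20. ]
corner [ 586.5 -269.4   20. ]
corner [735.2 -37.   20. ]
corner [ 747.4 -260.5   20. ]
housing [569.5  26.   48. ]
housing [574.6 -44.5  48. ]
housing [638.1  28.1  48. ]
s corner [ 377.4 -216.1   20. ]
s corner [578.2 -44.7  20. ]
bar [[ 706.6  -63.4   64. ]
 [ 717.4 -251.9   64. ]
 [ 681.5 -252.9   64. ]
 [ 670.9  -65.    64. ]]
```

View pics/sc3.png

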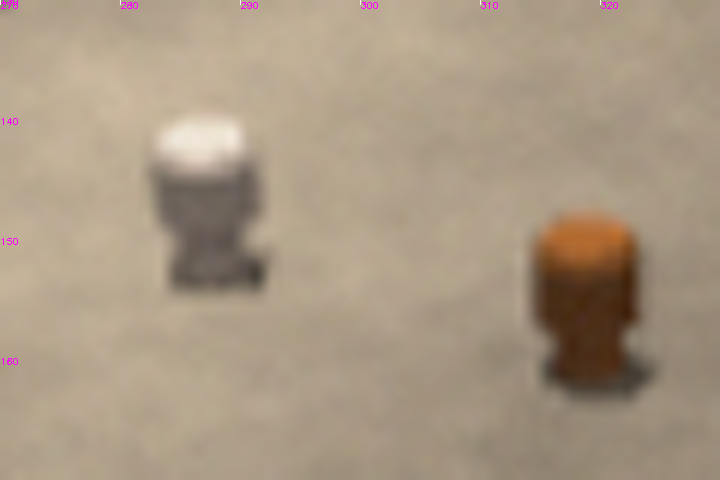

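Run:
```python
from h import *
np.set_printoptions(precision=1,suppress=True)
t=read_camera("top");s=read_camera("side")
for n,a,b in [("brown",(215.05,173.75),(318.2,149.5)),("white",(181.7,209),(286.6,140.9)),("keytop",(351.5,215),(303.0,202.2)),("plug",(318.4,149.1),(360.1,187.5))]:
    X,e=tri(t,a,s,b);print(n,X,np.array(e), plane(s,*b,42))
```

```text
brown [553.  259.2  38.9] [0.5 0.5] [552.3 253.2  42. ]
white [464.3 347.   40.4] [0.6 0.6] [464.4 343.5  42. ]
keytop [438.4 -85.4  79.6] [0.5 0.5] [447.9 -30.4  42. ]
plug [607.8  -8.5  47.6] [0.5 0.5] [611.3   0.   42. ]
```

{"method": "play_rows", "body": {
  "moves": [
    [0,0,0,0,0,0.15,100],
    [0,0,0,0,0,0.15,100],
    [0,0,0,0,0,0.15,100],
    [0,0,0,0,0,0.15,100],
    [0,0,0,0,0,0.15,100],
    [0,0,0,0,0,0.15,100],
    [0,0,0,0,0,0.15,100],
    [0,0,0,0,0,0.15,100]
  ]
}}

```text
t: 1.2
eef_pos: [180.9, 598.1, 228.4]
tcp_rot: [-3.141, 0.0, 1.642]
ft_force: [-0.3, 0.2, 0.3]
opening: 1.004
```

```bash
cat > go.py <<'E'
# prints tool-frame displacement to a target: x y z yaw
import sys
from h import *
from scipy.spatial.transform import Rotation as Ro
s=state();T=np.array([float(a) for a in sys.argv[1:4]]);yaw=float(sys.argv[4])
Rc=Ro.from_euler('xyz',s["tcp_rot"]);Rt=Ro.from_euler('xyz',[np.pi,0,yaw])
np.set_printoptions(precision=4,suppress=True)
print("t",round(s["t"],2),"pos",np.array(s["eef_pos"]).round(1),"rpy",np.array(s["tcp_rot"]).round(3),"F",np.array(s["ft_force"]).round(1),"M",np.array(s["moment"]).round(2),"op",round(s["opening"],3))
print("shift tool m (now axes)",Rc.inv().apply(T-s["eef_pos"])/1000," rotvec",(Rc.inv()*Rt).as_rotvec(), " (after-turn axes)",Rt.inv().apply(T-s["eef_pos"])/1000,"j6",round(s["joints"][5],2))
E
python3 go.py 464.3 347 130 1.62
```

```text
t 1.2 pos [180.9 598.1 228.4] rpy [-3.141  0.     1.642] F [-0.3  0.2  0.3] M [-0.03  0.06 -0.02] op 1.004
shift tool m (now axes) [-0.2704  0.265   0.0985]  rotvec [-0.0002  0.0004  0.0216]  (after-turn axes) [-0.2647  0.2707  0.0984] j6 1.1
```

{"method": "play_rows", "body": {
  "moves": [
    [-0.045,0.005,0,0,0,0.02,100],
    [-0.045,0.01,0,0,0,0,100],
    [-0.045,0.015,0,0,0,0,100],
    [-0.045,0.035,0,0,0,0,100],
    [-0.045,0.045,0,0,0,0,100],
    [-0.035,0.045,0,0,0,0,100],
    [-0.005,0.045,0.03,0,0,0,100],
    [0,0.045,0.03,0,0,0,100]
  ]
}}

```text
t: 2.0
eef_pos: [413.0, 358.7, 175.7]
tcp_rot: [3.135, -0.005, 1.621]
ft_force: [-0.7, 0.4, 0.1]
opening: 1.001
```

```bash
python3 go.py 464.3 347 130 1.62
```

```text
t 2.0 pos [413.  358.7 175.7] rpy [ 3.135 -0.005  1.621] F [-0.7  0.4  0.1] M [-0.05  0.03  0.  ] op 1.001
shift tool m (now axes) [-0.0145  0.0504  0.046 ]  rotvec [ 0.007  -0.005   0.0008]  (after-turn axes) [-0.0142  0.0507  0.0457] j6 0.54
```

{"method": "play_rows", "body": {
  "moves": [
    [-0.0145,0.035,0.02,0.007,-0.005,0,100],
    [0,0.0155,0.026,0,0,0,100],
    [0,0,0,0,0,0,100]
  ]
}}

```text
t: 2.3
eef_pos: [470.3, 344.4, 125.2]
tcp_rot: [-3.14, 0.001, 1.616]
ft_force: [-0.8, 0.5, 0.5]
opening: 1.001
```

```bash
python3 go.py 464.3 347 28 1.62
python3 - <<'E'
from h import *
t=read_camera("top");s=read_camera("side")
crop(t,130,160,110,100,6,"pics/a1.png");crop(s,240,60,100,110,6,"pics/a2.png")
E
```

```text
t 2.3 pos [470.3 344.4 125.2] rpy [-3.14   0.001  1.616] F [-0.8  0.5  0.5] M [-0.08  0.06 -0.01] op 1.001
shift tool m (now axes) [ 0.003  -0.0058  0.0972]  rotvec [-0.0013  0.0009 -0.0037]  (after-turn axes) [ 0.0029 -0.0059  0.0972] j6 0.47
```

View pics/a1.png

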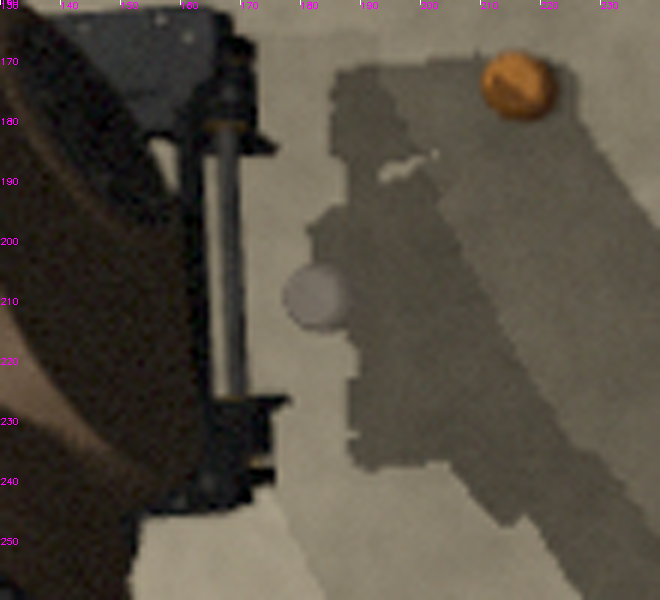

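View pics/a2.png

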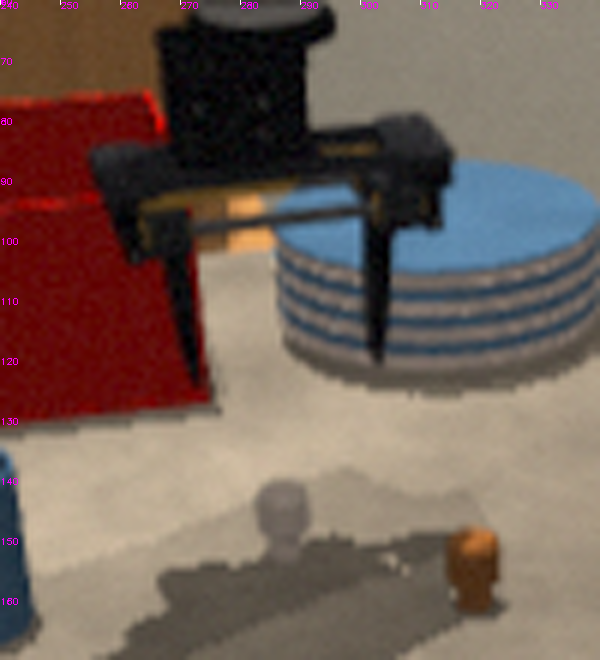

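{"method": "play_rows", "body": {
  "moves": [
    [0.003,-0.006,0.03,0,0,0,100],
    [0,0,0.035,0,0,0,100],
    [0,0,0.022,0,0,0,100],
    [0,0,0,0,0,0,100]
  ]
}}

```text
t: 2.8
eef_pos: [461.6, 351.7, 46.8]
tcp_rot: [3.131, -0.006, 1.622]
ft_force: [0.7, -0.2, 1.7]
opening: 0.998
```

```bash
python3 go.py 464.3 347 28 1.62
```

```text
t 2.8 pos [461.6 351.7  46.8] rpy [ 3.131 -0.006  1.622] F [ 0.7 -0.2  1.7] M [-0.12  0.05 -0.01] op 0.998
shift tool m (now axes) [-0.0049  0.0022  0.0188]  rotvec [ 0.0104 -0.0056  0.0019]  (after-turn axes) [-0.0048  0.0025  0.0188] j6 0.49
```

{"method": "play_rows", "body": {
  "moves": [
    [-0.005,0.0025,0.015,0.01,-0.006,0,100],
    [0,0,0.003,0,0,0,100],
    [0,0,0,0,0,0,100]
  ]
}}

```text
t: 3.1
eef_pos: [464.9, 348.3, 32.2]
tcp_rot: [3.137, -0.002, 1.624]
ft_force: [-0.0, -0.3, -0.4]
opening: 0.997
```

```bash
python3 go.py 464.3 347 28 1.62
python3 - <<'E'
from h import *
s=read_camera("side")
crop(s,240,60,100,110,6,"pics/a3.png")
E
```

```text
t 3.1 pos [464.9 348.3  32.2] rpy [ 3.137 -0.002  1.624] F [-0.  -0.3 -0.4] M [-0.09  0.07  0.04] op 0.997
shift tool m (now axes) [-0.0013 -0.0007  0.0042]  rotvec [ 0.0043 -0.0017  0.004 ]  (after-turn axes) [-0.0013 -0.0007  0.0042] j6 0.48
```

View pics/a3.png

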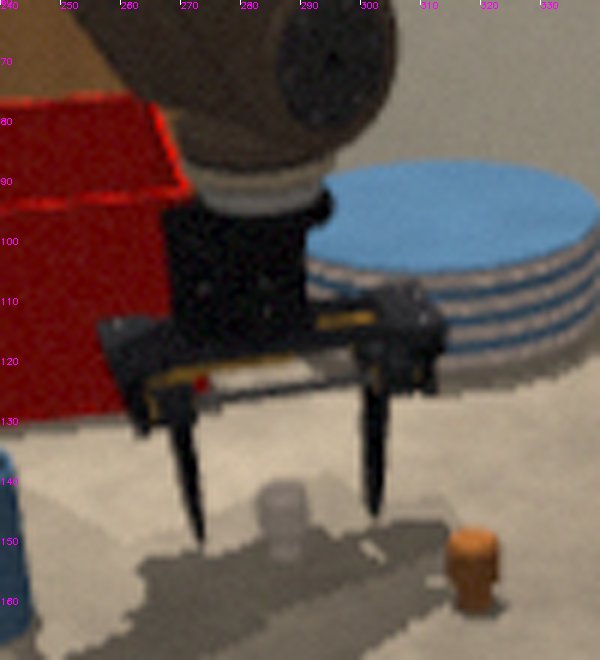

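Jaws straddle the white knob (at about 286,148 in the side view). Lower the last 4 mm, then close.

{"method": "play_rows", "body": {
  "moves": [
    [-0.0015,-0.0005,0.0035,0.004,-0.002,0,100],
    [0,0,0.0005,0,0,0,60],
    [0,0,0,0,0,0,30],
    [0,0,0,0,0,0,15],
    [0,0,0,0,0,0,15],
    [0,0,0,0,0,0,15],
    [0,0,0,0,0,0,15],
    [0,0,0,0,0,0,15]
  ]
}}

```text
t: 3.95
eef_pos: [465.2, 347.0, 29.9]
tcp_rot: [3.139, -0.001, 1.624]
ft_force: [0.9, 0.5, -0.4]
opening: 0.469
```

```bash
python3 go.py 464.3 347 28 1.62
```

```text
t 3.95 pos [465.2 347.   29.9] rpy [ 3.139 -0.001  1.624] F [ 0.9  0.5 -0.4] M [-0.06  0.06  0.06] op 0.469
shift tool m (now axes) [ 0.0001 -0.0009  0.0019]  rotvec [ 0.0025 -0.0007  0.0037]  (after-turn axes) [ 0.0001 -0.0009  0.0019] j6 0.47
```

{"method": "play_rows", "body": {
  "moves": [
    [0,-0.001,0.002,0.002,0,0,15],
    [0,0,0,0,0,0,15],
    [0,0,0,0,0,0,0],
    [0,0,0,0,0,0,0],
    [0,0,0,0,0,0,0],
    [0,0,0,0,0,0,0],
    [0,0,0,0,0,0,0],
    [0,0,0,0,0,0,0]
  ]
}}

```text
t: 4.75
eef_pos: [464.1, 346.9, 27.7]
tcp_rot: [3.141, -0.001, 1.624]
ft_force: [0.4, -0.2, -0.8]
opening: 0.305
```

```bash
python3 go.py 619.4 -223 150 1.62
```

```text
t 4.75 pos [464.1 346.9  27.7] rpy [ 3.141 -0.001  1.624] F [ 0.4 -0.2 -0.8] M [-0.09  0.09 -0.04] op 0.305
shift tool m (now axes) [-0.5772  0.1249 -0.1227]  rotvec [ 0.0002 -0.0007  0.0037]  (after-turn axes) [-0.5769  0.1271 -0.1223] j6 0.47
```

{"method": "play_rows", "body": {
  "moves": [
    [0,0,-0.02,0,0,0,0],
    [0,0,-0.04,0,0,0,0],
    [-0.02,0,-0.04,0,0,0,0],
    [-0.045,0.01,-0.025,0,0,0,0],
    [-0.048,0.01,0,0,0,0,0],
    [-0.048,0.01,0,0,0,0,0],
    [-0.048,0.01,0,0,0,0,0],
    [-0.048,0.01,0,0,0,0,0]
  ]
}}

```text
t: 5.55
eef_pos: [528.2, 92.1, 157.0]
tcp_rot: [3.139, 0.001, 1.633]
ft_force: [0.6, 1.1, 0.2]
opening: 0.306
```

```bash
python3 go.py 619.4 -223 150 1.62
```

```text
t 5.55 pos [528.2  92.1 157. ] rpy [3.139 0.001 1.633] F [0.6 1.1 0.2] M [-0.08 -0.04  0.03] op 0.306
shift tool m (now axes) [-0.3201  0.0714  0.0074]  rotvec [0.0027 0.0005 0.0132]  (after-turn axes) [-0.3192  0.0756  0.007 ] j6 -0.01
```

{"method": "play_rows", "body": {
  "moves": [
    [-0.047,0.01,0,0,0,0.01,0],
    [-0.047,0.01,0,0,0,0,0],
    [-0.047,0.01,0,0,0,0,0],
    [-0.047,0.01,0,0,0,0,0],
    [-0.047,0.01,0,0,0,0,0],
    [-0.045,0.01,0,0,0,0,0],
    [-0.02,0.006,0,0,0,0,0],
    [0,0,0,0,0,0,0]
  ]
}}

```text
t: 6.35
eef_pos: [611.3, -223.1, 157.4]
tcp_rot: [3.137, 0.001, 1.616]
ft_force: [-0.4, -0.4, -0.3]
opening: 0.305
```

```bash
python3 go.py 619.4 -223 90 1.62
```

```text
t 6.35 pos [ 611.3 -223.1  157.4] rpy [3.137 0.001 1.616] F [-0.4 -0.4 -0.3] M [-0.09  0.08  0.01] op 0.305
shift tool m (now axes) [-0.0002  0.0078  0.0674]  rotvec [ 0.0044  0.0013 -0.0037]  (after-turn axes) [-0.0003  0.0081  0.0674] j6 -0.5
```

{"method": "play_rows", "body": {
  "moves": [
    [0,0.006,0.02,0.004,0,0,0],
    [0,0.002,0.035,0,0,0,0],
    [0,0,0.012,0,0,0,0],
    [0,0,0,0,0,0,0]
  ]
}}

```text
t: 6.75
eef_pos: [619.1, -221.1, 89.4]
tcp_rot: [3.141, 0.001, 1.616]
ft_force: [0.0, 0.2, 1.1]
opening: 0.303
```

```bash
python3 go.py 619.4 -223 39 1.62
python3 - <<'E'
from h import *
t=read_camera("top");s=read_camera("side")
crop(t,330,90,110,100,6,"pics/b1.png");crop(s,330,160,120,100,6,"pics/b2.png")
E
```

```text
t 6.75 pos [ 619.1 -221.1   89.4] rpy [3.141 0.001 1.616] F [0.  0.2 1.1] M [-0.11  0.11 -0.01] op 0.303
shift tool m (now axes) [-0.0018  0.0002  0.0504]  rotvec [ 0.0007  0.0012 -0.0041]  (after-turn axes) [-0.0019  0.0003  0.0504] j6 -0.49
```

View pics/b1.png

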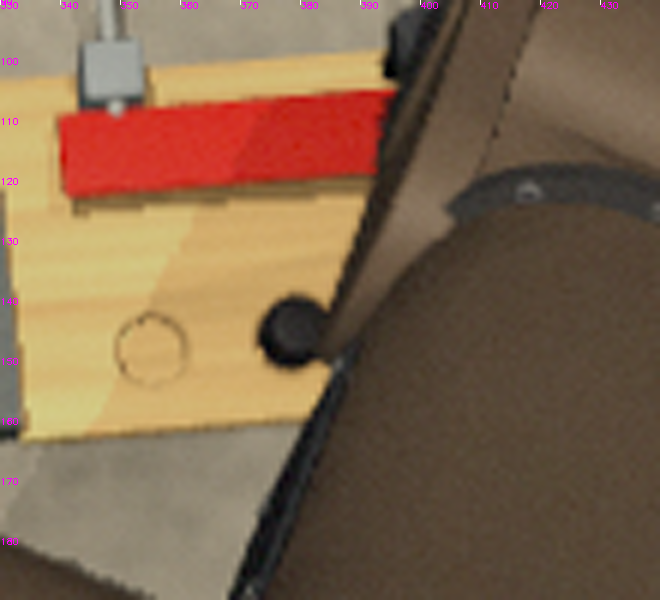

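View pics/b2.png

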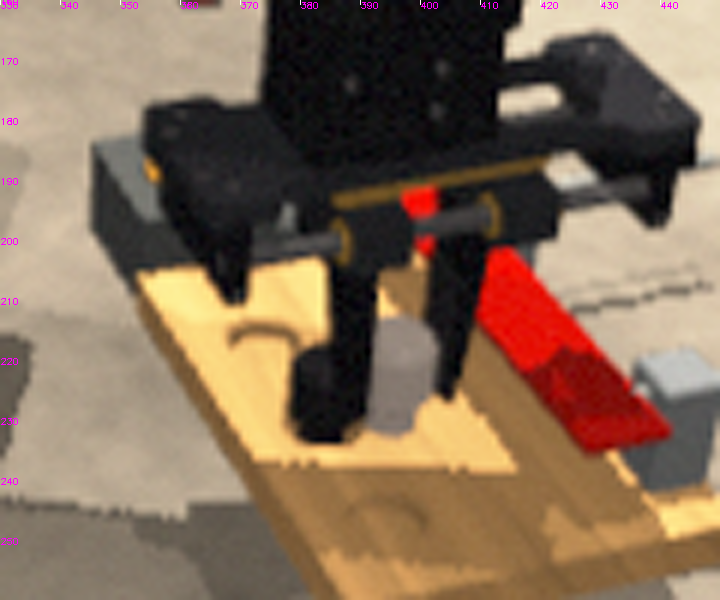

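{"method": "play_rows", "body": {
  "moves": [
    [-0.001,0,0.015,0,0,0,0],
    [-0.001,0,0.02,0,0,0,0],
    [0,0,0.008,0,0,0,0],
    [0,0,0,0,0,0,0]
  ]
}}

```text
t: 7.25
eef_pos: [621.5, -223.7, 49.8]
tcp_rot: [3.133, 0.005, 1.617]
ft_force: [-0.6, -0.8, -0.3]
opening: 0.306
```

```bash
python3 go.py 619.4 -223 38.5 1.62
python3 - <<'E'
from h import *
s=read_camera("side")
crop(s,330,160,120,100,6,"pics/b3.png")
E
```

```text
t 7.25 pos [ 621.5 -223.7   49.8] rpy [3.133 0.005 1.617] F [-0.6 -0.8 -0.3] M [-0.05  0.04 -0.06] op 0.306
shift tool m (now axes) [ 0.0009 -0.0022  0.0113]  rotvec [ 0.0085  0.0054 -0.0031]  (after-turn axes) [ 0.0008 -0.0021  0.0113] j6 -0.49
```

View pics/b3.png

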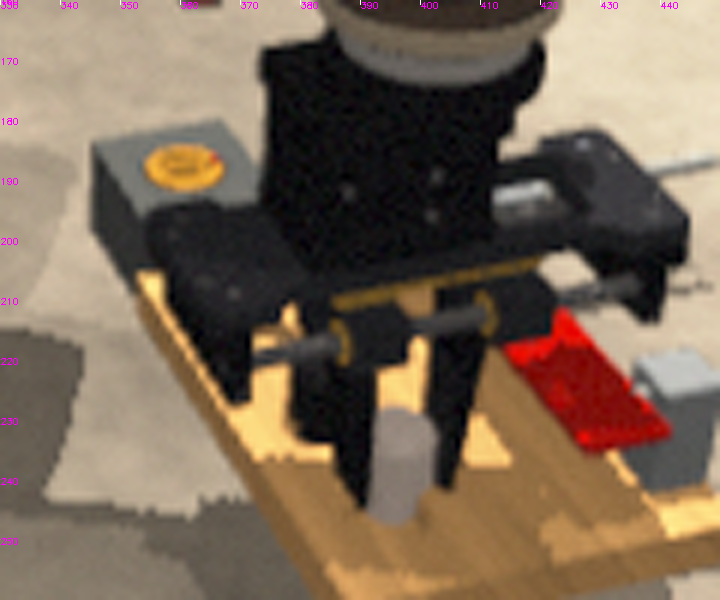

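{"method": "play_rows", "body": {
  "moves": [
    [0.001,-0.002,0.003,0.008,0.005,0,0],
    [0,0,0.005,0,0,0,0],
    [0,0,0.004,0,0,0,0],
    [0,0,0,0,0,0,0]
  ]
}}

```text
t: 7.7
eef_pos: [620.2, -223.2, 39.4]
tcp_rot: [3.139, 0.001, 1.617]
ft_force: [-0.2, 0.2, -0.6]
opening: 0.307
```

```bash
python3 go.py 619.4 -223 38.5 1.62
```

```text
t 7.7 pos [ 620.2 -223.2   39.4] rpy [3.139 0.001 1.617] F [-0.2  0.2 -0.6] M [-0.04  0.    0.01] op 0.307
shift tool m (now axes) [ 0.0002 -0.0008  0.0009]  rotvec [ 0.0027  0.0015 -0.0032]  (after-turn axes) [ 0.0002 -0.0008  0.0009] j6 -0.49
```

No contact force at a height below the rim, so the foot is in the well. Down 1.5 mm more, then open to about 55 %.

{"method": "play_rows", "body": {
  "moves": [
    [0,-0.001,0.001,0,0,0,0],
    [0,0,0.0005,0,0,0,0],
    [0,0,0,0,0,0,40],
    [0,0,0,0,0,0,55],
    [0,0,0,0,0,0,55],
    [0,0,0,0,0,0,55],
    [0,0,0,0,0,0,55]
  ]
}}

```text
t: 8.4
eef_pos: [619.5, -223.4, 38.4]
tcp_rot: [3.138, 0.002, 1.617]
ft_force: [-0.2, 0.4, -0.5]
opening: 0.546
```

```bash
python3 go.py 619.4 -223 38.5 1.62
python3 - <<'E'
from h import *
s=read_camera("side")
crop(s,330,160,120,100,6,"pics/b4.png")
E
```

```text
t 8.4 pos [ 619.5 -223.4   38.4] rpy [3.138 0.002 1.617] F [-0.2  0.4 -0.5] M [-0.13 -0.    0.03] op 0.546
shift tool m (now axes) [ 0.0004 -0.0001 -0.0001]  rotvec [ 0.0037  0.002  -0.0032]  (after-turn axes) [ 0.0004 -0.0001 -0.0001] j6 -0.49
```

View pics/b4.png

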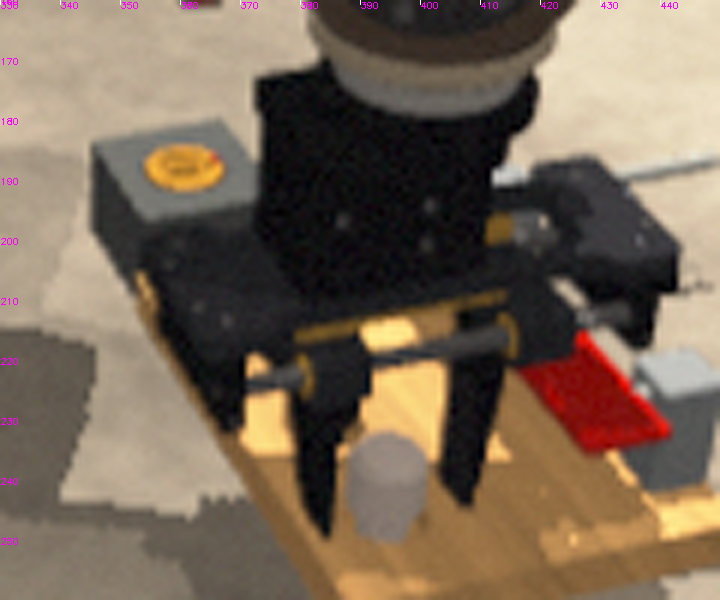

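{"method": "play_rows", "body": {
  "moves": [
    [0,0,-0.02,0.003,0.002,0,55],
    [0,0,-0.04,0,0,0,55],
    [0,0,-0.045,0,0,0,80],
    [0.045,-0.006,-0.01,0,0,0,100],
    [0.048,-0.007,0,0,0,0,100],
    [0.048,-0.007,0,0,0,0,100],
    [0.048,-0.007,0,0,0,0,100],
    [0.048,-0.007,0,0,0,0,100]
  ]
}}

```text
t: 9.25
eef_pos: [574.4, 13.5, 158.1]
tcp_rot: [3.138, -0.0, 1.608]
ft_force: [0.9, 0.2, 1.0]
opening: 0.976
```

{"method": "play_rows", "body": {
  "moves": [
    [0.048,-0.007,0,0,0,0,100],
    [0.048,-0.007,0,0,0,0,100],
    [0.048,-0.007,0,0,0,0,100]
  ]
}}

```text
t: 9.55
eef_pos: [546.4, 161.1, 158.8]
tcp_rot: [3.137, -0.0, 1.607]
ft_force: [-0.4, -0.9, -0.2]
opening: 0.997
```

```bash
python3 go.py 552.8 259.2 90 1.62
python3 - <<'E'
from h import *
np.set_printoptions(precision=1,suppress=True)
t=read_camera("top");s=read_camera("side")
crop(t,300,90,120,100,6,"pics/b5.png")
im=t["img"].astype(int)
m=((im.min(2)>140)).astype(np.uint8);mm=np.zeros_like(m);mm[130:160,390:415]=m[130:160,390:415]
n,l,st,ce=cv2.connectedComponentsWithStats(mm)
for i in range(1,n):print(st[i],ce[i],plane(t,*ce[i],51))
E
```

```text
t 9.55 pos [546.4 161.1 158.8] rpy [ 3.137 -0.     1.607] F [-0.4 -0.9 -0.2] M [-0.13 -0.03 -0.05] op 0.997
shift tool m (now axes) [0.0978 0.0096 0.0689]  rotvec [ 0.0049 -0.0002 -0.0128]  (after-turn axes) [0.0977 0.0112 0.0688] j6 0.13
[398 138  10  10  83] [402.6 142.4] [ 618.7 -222.4   51. ]
```

View pics/b5.png

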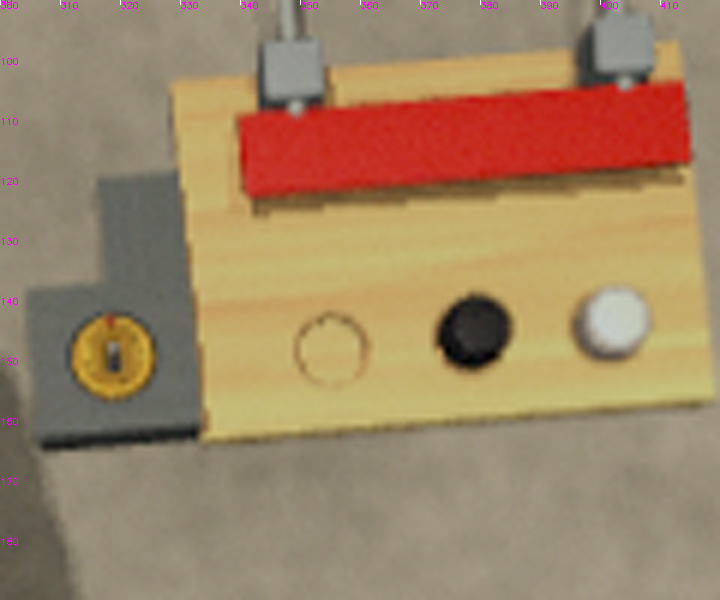

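{"method": "play_rows", "body": {
  "moves": [
    [0.035,0.004,0.01,0.004,0,0,100],
    [0.04,0.004,0.03,0,0,0,100],
    [0.018,0.001,0.025,0,0,0,100],
    [0,0,0,0,0,0,100]
  ]
}}

```text
t: 10.05
eef_pos: [551.9, 260.6, 93.3]
tcp_rot: [3.137, -0.001, 1.614]
ft_force: [-0.6, -0.4, 0.2]
opening: 1.0
```

```bash
python3 go.py 552.8 259.2 28 1.62
```

```text
t 10.05 pos [551.9 260.6  93.3] rpy [ 3.137 -0.001  1.614] F [-0.6 -0.4  0.2] M [-0.12  0.08 -0.01] op 1.0
shift tool m (now axes) [-0.0015  0.0005  0.0653]  rotvec [ 0.0045 -0.0011 -0.0062]  (after-turn axes) [-0.0015  0.0008  0.0653] j6 0.29
```

{"method": "play_rows", "body": {
  "moves": [
    [-0.0015,0.001,0.02,0.004,0,0,100],
    [0,0,0.025,0,0,0,100],
    [0,0,0.012,0,0,0,100],
    [0,0,0,0,0,0,100]
  ]
}}

```text
t: 10.45
eef_pos: [555.1, 256.3, 37.5]
tcp_rot: [3.139, -0.001, 1.613]
ft_force: [0.1, 0.0, 0.3]
opening: 1.0
```

```bash
python3 go.py 552.8 259.2 28 1.62
```

```text
t 10.45 pos [555.1 256.3  37.5] rpy [ 3.139 -0.001  1.613] F [0.1 0.  0.3] M [-0.07  0.02 -0.02] op 1.0
shift tool m (now axes) [ 0.003  -0.0022  0.0095]  rotvec [ 0.0029 -0.0013 -0.0069]  (after-turn axes) [ 0.003  -0.0021  0.0095] j6 0.28
```

{"method": "play_rows", "body": {
  "moves": [
    [0.003,-0.002,0.005,0.003,0,0,100],
    [0,0,0.004,0,0,0,100],
    [0,0,0,0,0,0,60]
  ]
}}

```text
t: 10.75
eef_pos: [554.3, 258.6, 30.8]
tcp_rot: [3.139, -0.002, 1.612]
ft_force: [-0.7, 1.0, -0.4]
opening: 0.959
```

```bash
python3 go.py 552.8 259.2 28 1.62
```

```text
t 10.75 pos [554.3 258.6  30.8] rpy [ 3.139 -0.002  1.612] F [-0.7  1.  -0.4] M [-0.11  0.04  0.03] op 0.959
shift tool m (now axes) [ 0.0007 -0.0015  0.0028]  rotvec [ 0.0027 -0.0022 -0.0083]  (after-turn axes) [ 0.0007 -0.0014  0.0028] j6 0.29
```

{"method": "play_rows", "body": {
  "moves": [
    [0.0005,-0.0015,0.0025,0,0,0,40],
    [0,0,0,0,0,0,0],
    [0,0,0,0,0,0,0],
    [0,0,0,0,0,0,0],
    [0,0,0,0,0,0,0],
    [0,0,0,0,0,0,0],
    [0,0,0,0,0,0,0],
    [0,0,0,0,0,0,0]
  ]
}}

```text
t: 11.55
eef_pos: [553.2, 259.5, 29.7]
tcp_rot: [3.137, -0.003, 1.612]
ft_force: [0.8, 0.3, -0.4]
opening: 0.304
```

{"method": "play_rows", "body": {
  "moves": [
    [0,0,0,0,0,0,0],
    [0,0,0,0,0,0,0],
    [0,0,0,0,0,0,0],
    [0,0,0,0,0,0,0],
    [0,0,0,0,0,0,0]
  ]
}}

```text
t: 12.05
eef_pos: [553.2, 259.4, 29.7]
tcp_rot: [3.137, -0.003, 1.612]
ft_force: [-0.4, -0.2, -0.0]
opening: 0.306
```

```bash
python3 go.py 613 -103 150 1.62
```

```text
t 12.05 pos [553.2 259.4  29.7] rpy [ 3.137 -0.003  1.612] F [-0.4 -0.2 -0. ] M [-0.04  0.04  0.  ] op 0.306
shift tool m (now axes) [-0.3643  0.0453 -0.1211]  rotvec [ 0.0049 -0.0028 -0.0078]  (after-turn axes) [-0.3649  0.0419 -0.1203] j6 0.29
```

{"method": "play_rows", "body": {
  "moves": [
    [0,0,-0.02,0,0,0,0],
    [0,0,-0.04,0,0,0,0],
    [-0.02,0,-0.04,0,0,0,0],
    [-0.045,0.006,-0.02,0,0,0,0],
    [-0.048,0.006,0,0,0,0,0],
    [-0.048,0.006,0,0,0,0,0],
    [-0.048,0.006,0,0,0,0,0],
    [-0.048,0.006,0,0,0,0,0]
  ]
}}

```text
t: 12.85
eef_pos: [594.1, 0.4, 154.3]
tcp_rot: [3.135, -0.001, 1.622]
ft_force: [0.5, 0.1, -0.1]
opening: 0.307
```

```bash
python3 go.py 613 -103 95 1.62
```

```text
t 12.85 pos [594.1   0.4 154.3] rpy [ 3.135 -0.001  1.622] F [ 0.5  0.1 -0.1] M [-0.12  0.04  0.01] op 0.307
shift tool m (now axes) [-0.1043  0.0133  0.0593]  rotvec [ 0.0062 -0.0013  0.0017]  (after-turn axes) [-0.1042  0.0138  0.0593] j6 -0.16
```

{"method": "play_rows", "body": {
  "moves": [
    [-0.04,0.005,0,0.005,0,0,0],
    [-0.03,0.004,0.01,0,0,0,0],
    [-0.016,0.003,0.02,0,0,0,0],
    [0,0,0,0,0,0,0]
  ]
}}

```text
t: 13.25
eef_pos: [611.2, -95.0, 124.0]
tcp_rot: [3.138, -0.0, 1.615]
ft_force: [-0.1, 0.1, -0.5]
opening: 0.307
```

```bash
python3 go.py 613 -103 55 1.62
```

```text
t 13.25 pos [611.2 -95.  124. ] rpy [ 3.138 -0.     1.615] F [-0.1  0.1 -0.5] M [-0.1   0.07  0.02] op 0.307
shift tool m (now axes) [-0.0081  0.0012  0.069 ]  rotvec [ 0.0032 -0.0002 -0.005 ]  (after-turn axes) [-0.0081  0.0014  0.069 ] j6 -0.31
```

{"method": "play_rows", "body": {
  "moves": [
    [-0.006,0.001,0.02,0.003,0,0,0],
    [-0.001,0,0.03,0,0,0,0],
    [0,0,0.01,0,0,0,0],
    [0,0,0,0,0,0,0]
  ]
}}

```text
t: 13.65
eef_pos: [613.2, -100.7, 64.8]
tcp_rot: [3.14, 0.0, 1.615]
ft_force: [0.1, 0.5, 0.6]
opening: 0.308
```

```bash
python3 go.py 613 -103 52 1.62
```

```text
t 13.65 pos [ 613.2 -100.7   64.8] rpy [3.14  0.    1.615] F [0.1 0.5 0.6] M [-0.07  0.13  0.  ] op 0.308
shift tool m (now axes) [-0.0023 -0.0004  0.0128]  rotvec [ 0.002   0.     -0.0051]  (after-turn axes) [-0.0023 -0.0003  0.0128] j6 -0.31
```

{"method": "play_rows", "body": {
  "moves": [
    [-0.0025,0,0.005,0.002,0,0,0],
    [0,0,0.006,0,0,0,0],
    [0,0,0,0,0,0,0]
  ]
}}

```text
t: 13.95
eef_pos: [614.5, -102.3, 56.0]
tcp_rot: [3.139, 0.001, 1.617]
ft_force: [0.8, 0.8, -0.3]
opening: 0.305
```

```bash
python3 go.py 613 -103 40 1.62
```

```text
t 13.95 pos [ 614.5 -102.3   56. ] rpy [3.139 0.001 1.617] F [ 0.8  0.8 -0.3] M [-0.12  0.07  0.01] op 0.305
shift tool m (now axes) [-0.0007 -0.0016  0.016 ]  rotvec [ 0.0029  0.001  -0.0035]  (after-turn axes) [-0.0007 -0.0015  0.016 ] j6 -0.32
```

{"method": "play_rows", "body": {
  "moves": [
    [-0.0005,-0.0015,0.006,0.002,0,0,0],
    [0,0,0.006,0,0,0,0],
    [0,0,0.003,0,0,0,0],
    [0,0,0,0,0,0,0]
  ]
}}

```text
t: 14.35
eef_pos: [613.4, -102.9, 40.9]
tcp_rot: [3.139, 0.002, 1.617]
ft_force: [-0.9, 0.4, -0.5]
opening: 0.309
```

```bash
python3 go.py 613 -103 40 1.62
```

```text
t 14.35 pos [ 613.4 -102.9   40.9] rpy [3.139 0.002 1.617] F [-0.9  0.4 -0.5] M [-0.04  0.07 -0.02] op 0.309
shift tool m (now axes) [-0.0001 -0.0004  0.0009]  rotvec [ 0.0023  0.0015 -0.0033]  (after-turn axes) [-0.0001 -0.0004  0.0009] j6 -0.32
```

{"method": "play_rows", "body": {
  "moves": [
    [0,0,0.001,0,0,0,0],
    [0,0,0,0,0,0,40],
    [0,0,0,0,0,0,55],
    [0,0,0,0,0,0,55],
    [0,0,0,0,0,0,55],
    [0,0,-0.02,0,0,0,55],
    [0,0,-0.04,0,0,0,55],
    [0,0,-0.045,0,0,0,55]
  ]
}}

```text
t: 15.15
eef_pos: [610.9, -102.3, 142.2]
tcp_rot: [-3.134, -0.002, 1.616]
ft_force: [0.7, -0.3, 0.7]
opening: 0.549
```

```bash
python3 go.py 438.2 -85.4 160 3.12
```

```text
t 15.15 pos [ 610.9 -102.3  142.2] rpy [-3.134 -0.002  1.616] F [ 0.7 -0.3  0.7] M [-0.08  0.03 -0.  ] op 0.549
shift tool m (now axes) [ 0.0247 -0.1719 -0.0164]  rotvec [-0.0049 -0.0073 -1.5036]  (after-turn axes) [ 0.173   0.0131 -0.0178] j6 -0.32
```

{"method": "play_rows", "body": {
  "moves": [
    [0,-0.04,-0.01,-0.004,-0.007,0,60],
    [0,-0.045,0,0,0,0,60],
    [0,-0.045,0,0,0,0,60],
    [0,-0.03,0,0,0,0,60],
    [0,0,0,0,0,-0.15,60],
    [0,0,0,0,0,-0.15,60],
    [0,0,0,0,0,-0.15,60],
    [0,0,0,0,0,-0.15,60]
  ]
}}

```text
t: 15.95
eef_pos: [447.0, -109.9, 160.2]
tcp_rot: [3.139, 0.015, 2.224]
ft_force: [0.3, -0.1, -0.4]
opening: 0.603
```

{"method": "play_rows", "body": {
  "moves": [
    [0,0,0,0,0,-0.15,60],
    [0,0,0,0,0,-0.15,60],
    [0,0,0,0,0,-0.15,60],
    [0,0,0,0,0,-0.15,60],
    [0,0,0,0,0,-0.15,60],
    [0,0,0,0,0,-0.15,60],
    [0,0,0,0,0,0,60]
  ]
}}

```text
t: 16.65
eef_pos: [447.0, -109.9, 161.5]
tcp_rot: [-3.13, 0.014, 3.127]
ft_force: [-0.1, -0.2, 1.5]
opening: 0.599
```

```bash
python3 go.py 438.2 -85.4 110 3.12
python3 - <<'E'
from h import *
np.set_printoptions(precision=1,suppress=True)
t=read_camera("top");s=read_camera("side")
cv2.imwrite("pics/c0.png",t["img"][:,:,::-1])
crop(s,330,160,120,100,6,"pics/c1.png")
im=t["img"].astype(int)
m=((im[...,2]-im[...,0]>40)).astype(np.uint8);mm=np.zeros_like(m);mm[200:230,335:370]=m[200:230,335:370]
print(mm.sum())
E
```

```text
t 16.65 pos [ 447.  -109.9  161.5] rpy [-3.13   0.014  3.127] F [-0.1 -0.2  1.5] M [ 0.06  0.01 -0.02] op 0.599
shift tool m (now axes) [0.0098 0.025  0.0511]  rotvec [-0.0111  0.0138  0.0072]  (after-turn axes) [0.0093 0.0244 0.0515] j6 -1.93
0
```

View pics/c0.png

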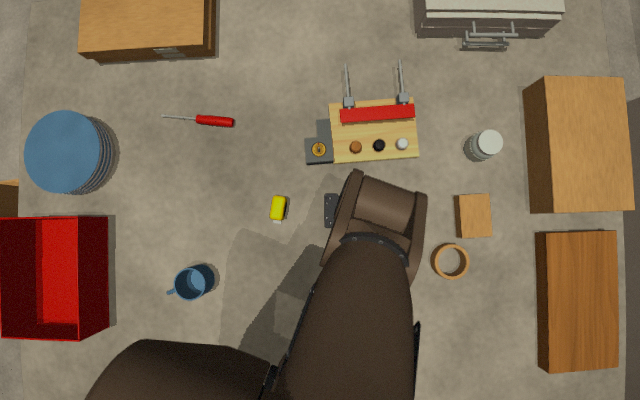

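View pics/c1.png

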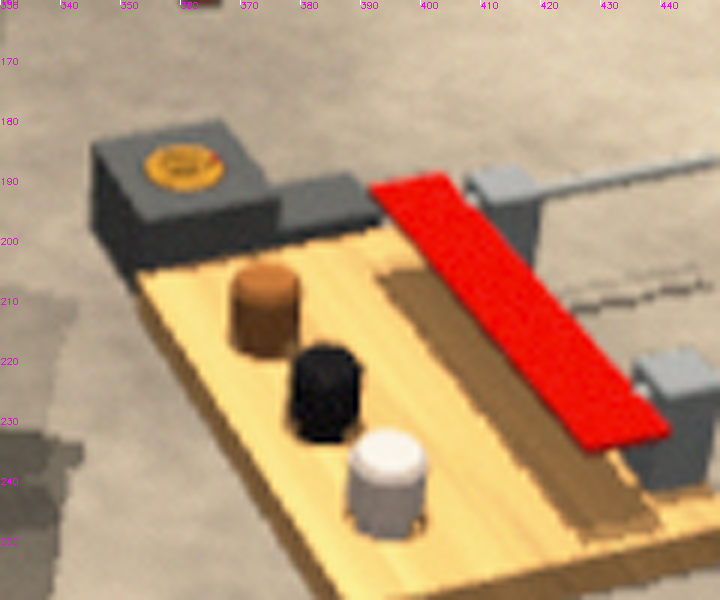

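{"method": "play_rows", "body": {
  "moves": [
    [0.005,0.015,0,-0.011,0.014,0.007,60],
    [0.003,0.009,0.02,0,0,0,60],
    [0,0,0.02,0,0,0,60],
    [0,0,0,0,0,0,60]
  ]
}}

```text
t: 17.15
eef_pos: [438.5, -82.5, 120.9]
tcp_rot: [3.14, -0.002, 3.099]
ft_force: [-0.1, 0.4, 0.2]
opening: 0.6
```

```bash
python3 go.py 438.2 -85.4 100 3.12
python3 - <<'E'
from h import *
t=read_camera("top");s=read_camera("side")
crop(t,310,180,80,60,8,"pics/c2.png")
crop(s,260,140,90,100,6,"pics/c3.png")
E
```

```text
t 17.15 pos [438.5 -82.5 120.9] rpy [ 3.14  -0.002  3.099] F [-0.1  0.4  0.2] M [-0.01 -0.01 -0.03] op 0.6
shift tool m (now axes) [ 0.0001 -0.0029  0.0209]  rotvec [ 0.0019 -0.0016 -0.021 ]  (after-turn axes) [ 0.0002 -0.0029  0.0209] j6 -1.86
```

View pics/c3.png

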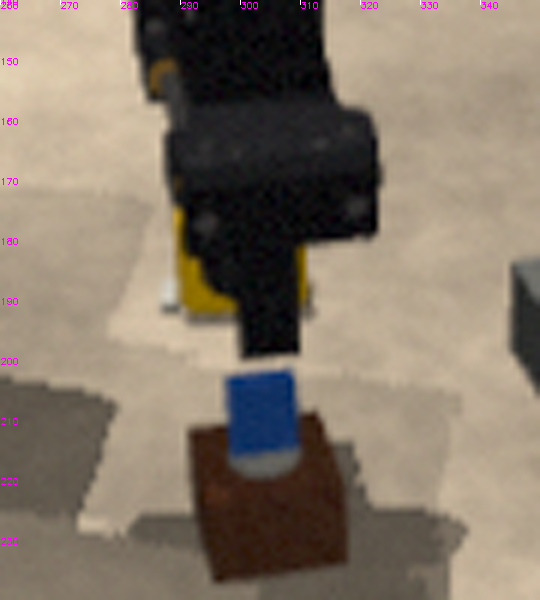

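Run:
```python
from h import *
s=read_camera("side")
print(proj(s,[438.5,-82.5-30,107]),proj(s,[438.5,-82.5-37,107]),proj(s,[438.2,-85.4,75]))
```

```text
[304.52825754 198.73363017] [305.11652882 200.36162531] [302.79325182 203.80071097]
```

{"method": "play_rows", "body": {
  "moves": [
    [0,-0.003,0.01,0.002,-0.002,-0.02,60],
    [0,0,0.015,0,0,0,60],
    [0,0,0,0,0,0,60]
  ]
}}

```text
t: 17.6
eef_pos: [440.7, -87.1, 98.6]
tcp_rot: [-3.139, 0.008, 3.122]
ft_force: [-0.3, -0.4, -0.0]
opening: 0.601
```

```bash
python3 go.py 438.2 -85.4 63.5 3.12
```

```text
t 17.6 pos [440.7 -87.1  98.6] rpy [-3.139  0.008  3.122] F [-0.3 -0.4 -0. ] M [ 0.04  0.03 -0.06] op 0.601
shift tool m (now axes) [0.0028 0.0018 0.035 ]  rotvec [-0.003   0.0084  0.0017]  (after-turn axes) [0.0025 0.0017 0.0351] j6 -1.89
```

{"method": "play_rows", "body": {
  "moves": [
    [0.0025,0.0018,0.01,-0.003,0.008,0,60],
    [0,0,0.015,0,0,0,60],
    [0,0,0.005,0,0,0,60],
    [0,0,0,0,0,0,60]
  ]
}}

```text
t: 18.0
eef_pos: [438.4, -85.6, 67.8]
tcp_rot: [-3.141, 0.001, 3.122]
ft_force: [-0.6, 0.6, -0.6]
opening: 0.598
```

```bash
python3 go.py 438.2 -85.4 63.5 3.12
```

```text
t 18.0 pos [438.4 -85.6  67.8] rpy [-3.141  0.001  3.122] F [-0.6  0.6 -0.6] M [ 0.03 -0.01  0.  ] op 0.598
shift tool m (now axes) [0.0002 0.0002 0.0043]  rotvec [-0.0001  0.0006  0.0016]  (after-turn axes) [0.0002 0.0002 0.0043] j6 -1.89
```

{"method": "play_rows", "body": {
  "moves": [
    [0,0,0.003,0,0,0,60],
    [0,0,0.0015,0,0,0,60],
    [0,0,0,0,0,0,40],
    [0,0,0,0,0,0,0],
    [0,0,0,0,0,0,0],
    [0,0,0,0,0,0,0],
    [0,0,0,0,0,0,0],
    [0,0,0,0,0,0,0]
  ]
}}

```text
t: 18.8
eef_pos: [439.0, -85.8, 64.5]
tcp_rot: [-3.141, 0.003, 3.122]
ft_force: [1.0, -0.2, -0.1]
opening: 0.152
```

{"method": "play_rows", "body": {
  "moves": [
    [0,0,0,0,0,0,0],
    [0,0,0,0,0,0,0],
    [0,0,0,0,0,0,0],
    [0,0,0,0,0,0,0],
    [0,0,0,0,0,0,0],
    [0,0,0,0,0,0,0]
  ]
}}

```text
t: 19.4
eef_pos: [439.0, -85.8, 64.6]
tcp_rot: [-3.141, 0.003, 3.122]
ft_force: [-0.6, -0.1, 0.0]
opening: 0.103
```

```bash
python3 go.py 438.2 -85.4 63.5 3.12
python3 - <<'E'
from h import *
s=read_camera("side")
crop(s,260,140,90,100,6,"pics/c4.png")
E
```

```text
t 19.4 pos [439.  -85.8  64.6] rpy [-3.141  0.003  3.122] F [-0.6 -0.1  0. ] M [0.01 0.02 0.03] op 0.103
shift tool m (now axes) [0.0009 0.0004 0.0011]  rotvec [-0.0008  0.0028  0.0017]  (after-turn axes) [0.0009 0.0004 0.0011] j6 -1.89
```

View pics/c4.png

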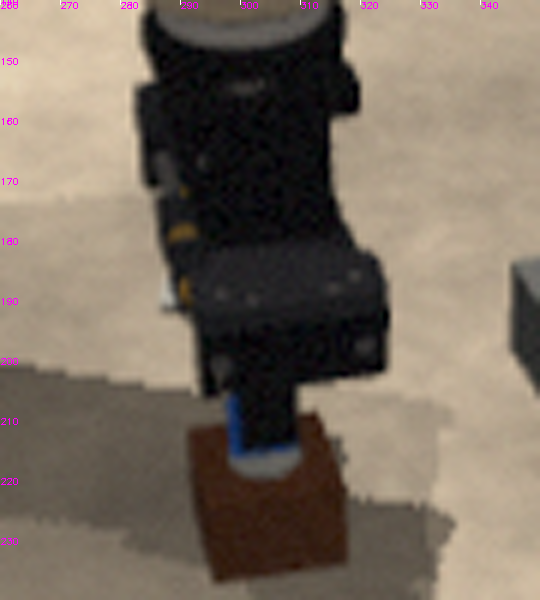

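{"method": "play_rows", "body": {
  "moves": [
    [0,0,-0.008,0,0,0,0],
    [0,0,-0.015,0,0,0,0],
    [0,0,-0.02,0,0,0,0],
    [0,0,-0.025,0,0,0,0],
    [0,0,-0.02,0,0,0,0],
    [0,0,0,0,0,0,0]
  ]
}}

```text
t: 20.05
eef_pos: [438.2, -85.5, 157.6]
tcp_rot: [-3.141, 0.001, 3.122]
ft_force: [-0.1, -0.0, -0.8]
opening: 0.105
```

```bash
python3 go.py 607.5 -8.6 150 3.195
python3 - <<'E'
from h import *
s=read_camera("side")
crop(s,260,120,90,100,6,"pics/c5.png")
E
```

```text
t 20.05 pos [438.2 -85.5 157.6] rpy [-3.141  0.001  3.122] F [-0.1 -0.  -0.8] M [ 0.04  0.04 -0.01] op 0.105
shift tool m (now axes) [-0.1677  0.0803  0.0077]  rotvec [-0.0003  0.0011 -0.0733]  (after-turn axes) [-0.1731  0.0678  0.0076] j6 -1.89
```

View pics/c5.png

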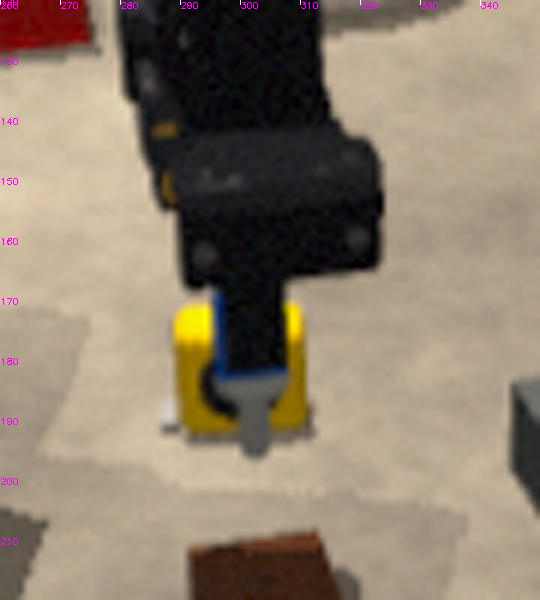

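Run:
```python
from h import *
s=read_camera("side")
for dx in(-3,0,3):
  for z in (97,99,101): print(dx,z,proj(s,[438.2+dx,-85.5,z]))
im=s["img"].astype(int)
```

```text
-3 97 [301.15300328 196.36592356]
-3 99 [301.11377749 195.66221556]
-3 101 [301.07446242 194.95689989]
0 97 [302.39099962 196.18918332]
0 99 [302.35320792 195.48567401]
0 101 [302.31533025 194.7805584 ]
3 97 [303.6275911  196.01264373]
3 99 [303.59123026 195.30933314]
3 101 [303.55478674 194.60441763]
```

{"method": "play_rows", "body": {
  "moves": [
    [-0.03,0.014,0,0,0,-0.04,0],
    [-0.045,0.019,0,0,0,-0.035,0],
    [-0.045,0.018,0,0,0,0,0],
    [-0.035,0.014,0,0,0,0,0],
    [0,0,0,0,0,0,0]
  ]
}}

```text
t: 20.65
eef_pos: [593.2, -12.7, 149.2]
tcp_rot: [3.139, -0.009, -3.086]
ft_force: [-0.7, -0.4, -0.2]
opening: 0.104
```

```bash
python3 go.py 607.5 -8.6 150 3.195
```

```text
t 20.65 pos [593.2 -12.7 149.2] rpy [ 3.139 -0.009 -3.086] F [-0.7 -0.4 -0.2] M [-0.02  0.03  0.04] op 0.104
shift tool m (now axes) [-0.0145  0.0033 -0.0009]  rotvec [ 0.0028 -0.0093  0.0018]  (after-turn axes) [-0.0145  0.0033 -0.0008] j6 -1.76
```

{"method": "play_rows", "body": {
  "moves": [
    [-0.012,0.003,0.01,0.003,-0.009,0,0],
    [-0.002,0,0.015,0,0,0,0],
    [0,0,0,0,0,0,0]
  ]
}}

```text
t: 20.95
eef_pos: [605.6, -8.7, 118.5]
tcp_rot: [3.141, -0.005, -3.086]
ft_force: [-0.2, -0.1, -0.6]
opening: 0.103
```

```bash
python3 go.py 607.7 -8.5 115 3.195
python3 - <<'E'
from h import *
s=read_camera("side");t=read_camera("top")
crop(s,310,120,90,90,6,"pics/d1.png")
crop(t,280,100,90,80,8,"pics/d2.png")
E
```

```text
t 20.95 pos [605.6  -8.7 118.5] rpy [ 3.141 -0.005 -3.086] F [-0.2 -0.1 -0.6] M [ 0.08  0.04 -0.02] op 0.103
shift tool m (now axes) [-0.0021  0.0001  0.0035]  rotvec [ 0.0004 -0.0055  0.0021]  (after-turn axes) [-0.0021  0.0001  0.0035] j6 -1.75
```

View pics/d1.png

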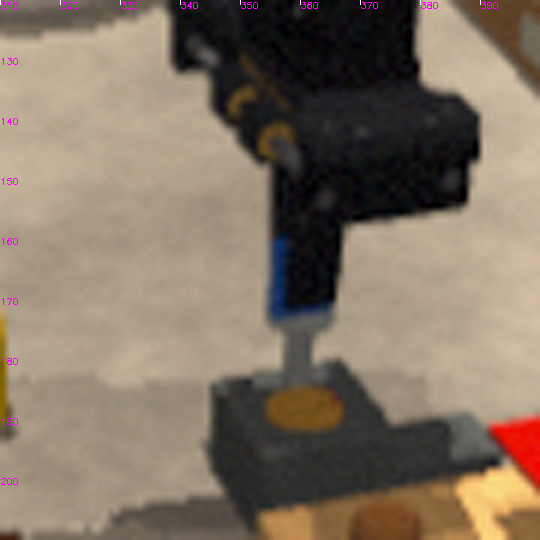

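{"method": "play_rows", "body": {
  "moves": [
    [-0.002,0,0.002,0,-0.005,0,0],
    [0,0,0.002,0,0,0,0],
    [0,0,0,0,0,0,0]
  ]
}}

```text
t: 21.35
eef_pos: [608.0, -9.7, 117.4]
tcp_rot: [-3.141, 0.004, -3.088]
ft_force: [-0.3, -1.0, -0.7]
opening: 0.107
```

```bash
python3 go.py 607.7 -8.5 102 3.195
python3 - <<'E'
from h import *
s=read_camera("side");e=state()["eef_pos"]
print(proj(s,[e[0],e[1],e[2]-58.6]),proj(s,[607.7,-8.5,49]))
crop(s,340,165,50,40,14,"pics/d3.png")
E
```

```text
t 21.35 pos [608.   -9.7 117.4] rpy [-3.141  0.004 -3.088] F [-0.3 -1.  -0.7] M [0.07 0.06 0.02] op 0.107
shift tool m (now axes) [0.0002 0.0012 0.0154]  rotvec [-0.0003  0.0038  0.0005]  (after-turn axes) [0.0002 0.0012 0.0154] j6 -1.75
[360.26965689 184.1398304 ] [359.8899506  187.09590374]
```

View pics/d3.png

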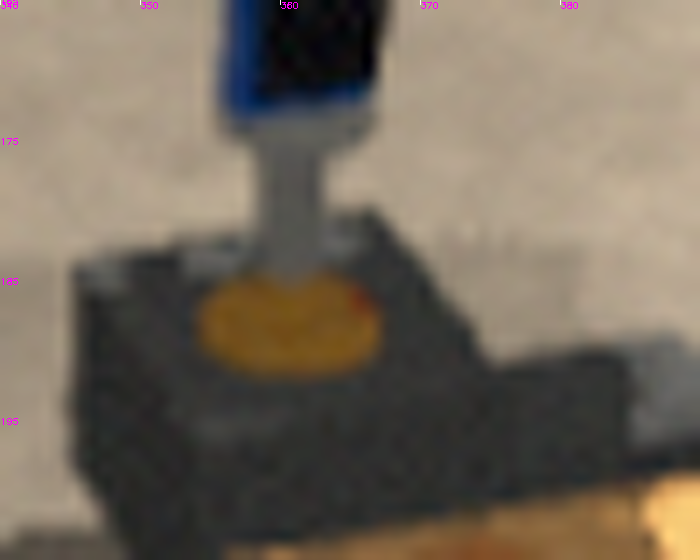

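{"method": "play_rows", "body": {
  "moves": [
    [0,0.001,0.004,0,0.004,0,0],
    [0,0,0.004,0,0,0,0],
    [0,0,0.003,0,0,0,0],
    [0,0,0,0,0,0,0]
  ]
}}

```text
t: 21.8
eef_pos: [608.0, -8.7, 106.2]
tcp_rot: [-3.141, 0.0, -3.088]
ft_force: [0.4, -0.0, 0.7]
opening: 0.104
```

```bash
python3 go.py 607.7 -8.5 92 3.195
```

```text
t 21.8 pos [608.   -8.7 106.2] rpy [-3.141  0.    -3.088] F [ 0.4 -0.   0.7] M [ 0.03  0.01 -0.03] op 0.104
shift tool m (now axes) [0.0003 0.0002 0.0142]  rotvec [-0.0004  0.0004  0.0005]  (after-turn axes) [0.0003 0.0002 0.0142] j6 -1.75
```

{"method": "play_rows", "body": {
  "moves": [
    [0,0,0.003,0,0,0,0],
    [0,0,0.003,0,0,0,0],
    [0,0,0,0,0,0,0]
  ]
}}

```text
t: 22.1
eef_pos: [608.1, -8.7, 99.5]
tcp_rot: [-3.141, 0.001, -3.088]
ft_force: [0.7, -0.3, -1.0]
opening: 0.102
```

{"method": "play_rows", "body": {
  "moves": [
    [0,0,0.003,0,0,0,0],
    [0,0,0.003,0,0,0,0],
    [0,0,0,0,0,0,0]
  ]
}}

```text
t: 22.4
eef_pos: [608.3, -8.7, 93.1]
tcp_rot: [-3.141, 0.001, -3.088]
ft_force: [1.1, 0.8, -1.0]
opening: 0.105
```

```bash
python3 go.py 607.7 -8.5 92 3.195
```

```text
t 22.4 pos [608.3  -8.7  93.1] rpy [-3.141  0.001 -3.088] F [ 1.1  0.8 -1. ] M [ 0.01 -0.08 -0.05] op 0.105
shift tool m (now axes) [0.0006 0.0002 0.0011]  rotvec [-0.0005  0.0011  0.0005]  (after-turn axes) [0.0006 0.0002 0.0011] j6 -1.75
```

{"method": "play_rows", "body": {
  "moves": [
    [0.0012,0,0.002,0,0,0,0],
    [-0.002,0,0.002,0,0,0,0],
    [0.002,0,0.002,0,0,0,0],
    [-0.002,0,0.002,0,0,0,0]
  ]
}}

```text
t: 22.8
eef_pos: [609.3, -8.7, 87.8]
tcp_rot: [-3.14, 0.003, -3.087]
ft_force: [-9.0, -0.4, 3.2]
opening: 0.106
```

```bash
python3 go.py 607.9 -8.5 73.6 3.195
```

```text
t 22.8 pos [609.3  -8.7  87.8] rpy [-3.14   0.003 -3.087] F [-9.  -0.4  3.2] M [0.09 2.16 0.02] op 0.106
shift tool m (now axes) [0.0014 0.0003 0.0142]  rotvec [-0.0011  0.0031  0.0008]  (after-turn axes) [0.0013 0.0003 0.0142] j6 -1.75
```

{"method": "play_rows", "body": {
  "moves": [
    [0.002,0,0.002,0,0,0,0],
    [-0.0015,0,0.002,0,0,0,0],
    [0.0015,0,0.002,0,0,0,0],
    [-0.0015,0,0.002,0,0,0,0]
  ]
}}

```text
t: 23.2
eef_pos: [610.4, -8.9, 83.7]
tcp_rot: [-3.139, 0.01, -3.087]
ft_force: [-6.5, -0.8, 10.7]
opening: 0.102
```

```bash
python3 go.py 607.9 -8.5 73.6 3.195
```

```text
t 23.2 pos [610.4  -8.9  83.7] rpy [-3.139  0.01  -3.087] F [-6.5 -0.8 10.7] M [-0.15  1.38 -0.07] op 0.102
shift tool m (now axes) [0.0026 0.0006 0.0101]  rotvec [-0.0023  0.0096  0.0009]  (after-turn axes) [0.0025 0.0006 0.0101] j6 -1.75
```

{"method": "play_rows", "body": {
  "moves": [
    [0.003,0.0005,0.001,-0.002,0.01,0,0],
    [0.002,0,0.002,0,0,0,0],
    [-0.001,0,0.002,0,0,0,0],
    [0.001,0,0.002,0,0,0,0]
  ]
}}

```text
t: 23.6
eef_pos: [609.7, -9.3, 80.3]
tcp_rot: [-3.139, 0.012, -3.087]
ft_force: [1.3, 1.9, 3.4]
opening: 0.108
```

```bash
python3 go.py 607.9 -8.5 73.6 3.195
```

```text
t 23.6 pos [609.7  -9.3  80.3] rpy [-3.139  0.012 -3.087] F [1.3 1.9 3.4] M [ 0.42 -0.48 -0.05] op 0.108
shift tool m (now axes) [0.0019 0.0009 0.0067]  rotvec [-0.0024  0.0122  0.0007]  (after-turn axes) [0.0018 0.0009 0.0067] j6 -1.75
```

Run:
```python
from h import *
s=read_camera("side")
crop(s,335,150,55,50,12,"pics/d4.png")
```

```text
(no output)
```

View pics/d4.png

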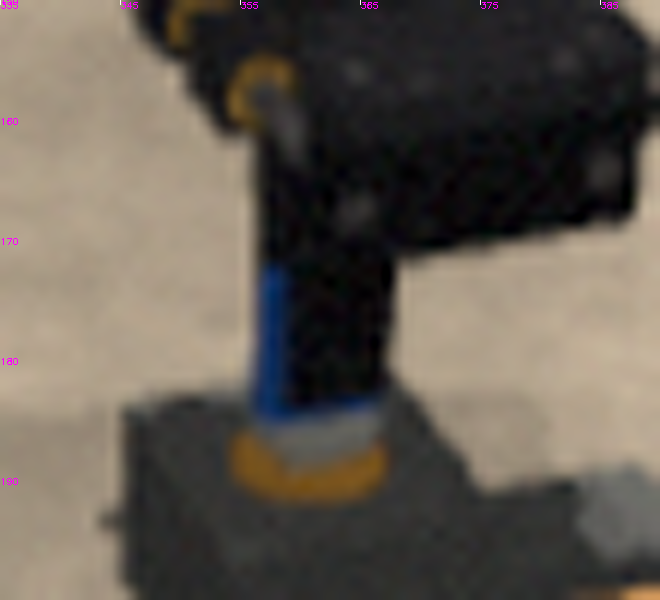

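{"method": "play_rows", "body": {
  "moves": [
    [0.002,0.001,0.002,-0.002,0.012,0,0],
    [0.001,0,0.003,0,0,0,0],
    [0,0,0.003,0,0,0,0],
    [0,0,0.002,0,0,0,0]
  ]
}}

```text
t: 24.05
eef_pos: [609.8, -8.7, 73.1]
tcp_rot: [-3.14, 0.009, -3.088]
ft_force: [-8.4, 1.2, 40.0]
opening: 0.106
```

```bash
python3 go.py 607.9 -8.5 73.6 3.195
python3 - <<'E'
from h import *
s=read_camera("side")
crop(s,335,150,55,50,12,"pics/d5.png")
E
```

```text
t 24.05 pos [609.8  -8.7  73.1] rpy [-3.14   0.009 -3.088] F [-8.4  1.2 40. ] M [ 0.23  1.53 -0.05] op 0.106
shift tool m (now axes) [ 0.0019  0.0004 -0.0005]  rotvec [-0.0017  0.0088  0.0004]  (after-turn axes) [ 0.0019  0.0004 -0.0005] j6 -1.75
```

View pics/d5.png

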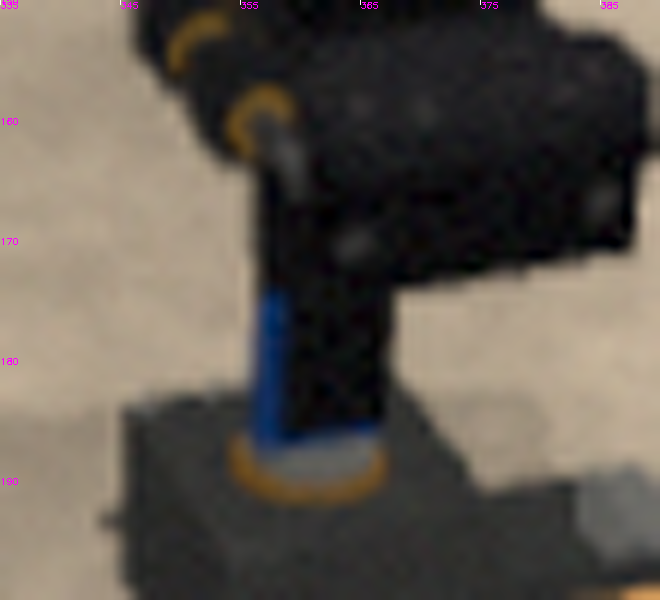

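{"method": "play_rows", "body": {
  "moves": [
    [0.0015,0,0,0,0.006,0,0],
    [0,0,0,0,0,0,0]
  ]
}}

```text
t: 24.3
eef_pos: [609.4, -8.8, 73.8]
tcp_rot: [-3.14, 0.006, -3.088]
ft_force: [3.0, -0.1, -0.5]
opening: 0.101
```

```bash
python3 go.py 608.1 -8.5 73.6 3.195
```

```text
t 24.3 pos [609.4  -8.8  73.8] rpy [-3.14   0.006 -3.088] F [ 3.  -0.1 -0.5] M [ 0.08 -0.53 -0.01] op 0.101
shift tool m (now axes) [0.0013 0.0004 0.0002]  rotvec [-0.002   0.0061  0.0003]  (after-turn axes) [0.0013 0.0004 0.0002] j6 -1.75
```

{"method": "play_rows", "body": {
  "moves": [
    [0,0,0.0005,0,0.004,0.1,0],
    [0,0,0.0005,0,0,0.12,0],
    [0,0,0.0005,0,0,0.12,0],
    [0,0,0.0005,0,0,0.12,0]
  ]
}}

```text
t: 24.7
eef_pos: [609.4, -9.5, 73.4]
tcp_rot: [-3.14, 0.003, 2.722]
ft_force: [-1.0, -1.9, 10.7]
opening: 0.104
```

```bash
python3 go.py 608.6 -8.5 73.6 1.5
```

```text
t 24.7 pos [609.4  -9.5  73.4] rpy [-3.14   0.003  2.722] F [-1.  -1.9 10.7] M [-0.26  0.05  0.1 ] op 0.104
shift tool m (now axes) [ 0.0011  0.0006 -0.0002]  rotvec [0.0005 0.0041 1.2216]  (after-turn axes) [ 0.001  -0.0009 -0.0002] j6 -1.27
```

{"method": "play_rows", "body": {
  "moves": [
    [0.0008,0.0005,0.0003,0,0.002,0.12,0],
    [0,0,0.0003,0,0,0.12,0],
    [0,0,0.0003,0,0,0.12,0],
    [0,0,0.0003,0,0,0.12,0]
  ]
}}

```text
t: 25.1
eef_pos: [608.9, -10.0, 73.4]
tcp_rot: [-3.14, 0.004, 2.222]
ft_force: [0.3, -0.9, 9.5]
opening: 0.102
```

```bash
python3 go.py 608.6 -8.5 73.6 1.5
python3 - <<'E'
from h import *
s=read_camera("side")
crop(s,330,150,120,100,6,"pics/e1.png")
E
```

```text
t 25.1 pos [608.9 -10.   73.4] rpy [-3.14   0.004  2.222] F [ 0.3 -0.9  9.5] M [-0.16 -0.01  0.05] op 0.102
shift tool m (now axes) [ 0.0014  0.0007 -0.0002]  rotvec [-0.0001  0.0043  0.722 ]  (after-turn axes) [ 0.0015 -0.0004 -0.0002] j6 -0.77
```

View pics/e1.png

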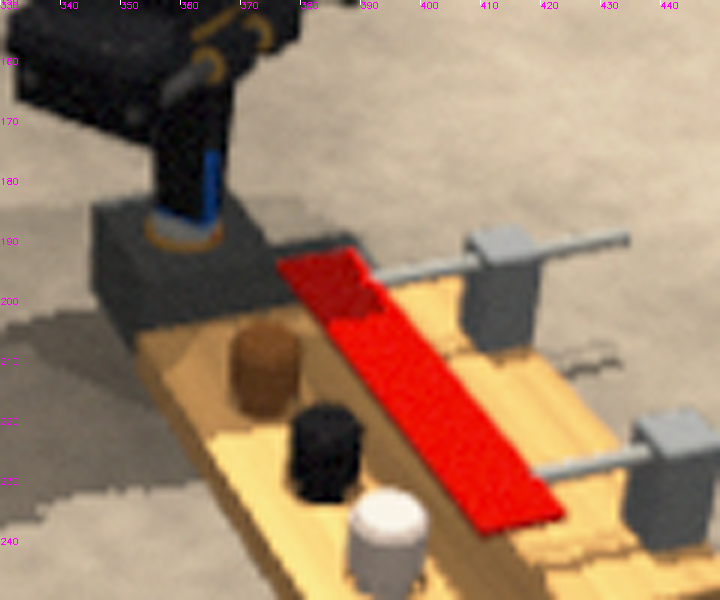

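{"method": "play_rows", "body": {
  "moves": [
    [0.001,0.0006,0.0003,0,0.002,0.12,0],
    [0,0,0.0003,0,0,0.12,0],
    [0,0,0.0003,0,0,0.12,0],
    [0,0,0.0003,0,0,0.12,0],
    [0,0,0.0003,0,0,0.1,0]
  ]
}}

```text
t: 25.65
eef_pos: [608.2, -10.3, 73.5]
tcp_rot: [-3.14, 0.004, 1.613]
ft_force: [-0.4, -0.2, 7.9]
opening: 0.107
```

```bash
python3 go.py 608.6 -8.8 73.6 1.45
python3 - <<'E'
from h import *
s=read_camera("side")
crop(s,330,150,120,100,6,"pics/e2.png")
E
```

```text
t 25.65 pos [608.2 -10.3  73.5] rpy [-3.14   0.004  1.613] F [-0.4 -0.2  7.9] M [-0.15 -0.03  0.06] op 0.107
shift tool m (now axes) [ 0.0015  0.0005 -0.0002]  rotvec [-0.0009  0.0046  0.1631]  (after-turn axes) [ 0.0015  0.0002 -0.0001] j6 -0.16
```

View pics/e2.png

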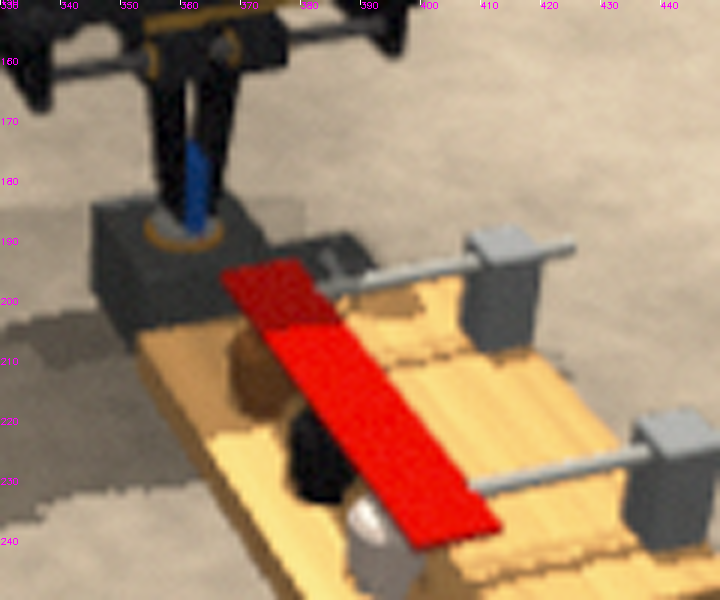

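{"method": "play_rows", "body": {
  "moves": [
    [0,0,0.0003,0,0,0.08,0],
    [0,0,0.0003,0,0,0.08,0],
    [0,0,0.0003,0,0,0.05,0]
  ]
}}

```text
t: 26.0
eef_pos: [607.8, -10.3, 73.4]
tcp_rot: [-3.141, 0.005, 1.389]
ft_force: [0.5, -0.0, 8.0]
opening: 0.102
```

```bash
python3 go.py 608.6 -8.8 73.6 1.45
```

```text
t 26.0 pos [607.8 -10.3  73.4] rpy [-3.141  0.005  1.389] F [ 0.5 -0.   8. ] M [-0.03 -0.17  0.07] op 0.102
shift tool m (now axes) [ 0.0016  0.0006 -0.0002]  rotvec [-0.001   0.005  -0.0606]  (after-turn axes) [ 0.0016  0.0006 -0.0002] j6 0.06
```

```bash
cat > bar.py <<'E'
from h import *
np.set_printoptions(precision=1,suppress=True)
ex=np.array([np.cos(.053),np.sin(.053)])
s=read_camera("side");crop(s,330,150,120,100,6,"pics/%s.png"%__import__('sys').argv[1])
for n,im in (("now",s["img"]),("start",cv2.imread("pics/side0.png")[:,:,::-1])):
    im=im.astype(int)
    m=((im[...,0]>90)&(im[...,0]-im[...,1]>75)&(im[...,1]<50)&(im[...,2]<60)).astype(np.uint8);mm=np.zeros_like(m);mm[180:260,350:450]=m[180:260,350:450]
    k,l,st,ce=cv2.connectedComponentsWithStats(mm);i=1+st[1:,4].argmax()
    P=plane(s,*ce[i],64);print(n,st[i],ce[i],P,"carrier x",(P[:2]-[614.1,-133.3])@ex)
E
python3 bar.py e3
```

```text
now [363 194  46  49 741] [384.8 218. ] [ 614.2 -175.8   64. ] carrier x -2.1724648236414548
start [392 189  50  46 699] [416.4 212.3] [ 694.1 -173.2   64. ] carrier x 77.81081355420031
```

View pics/e3.png

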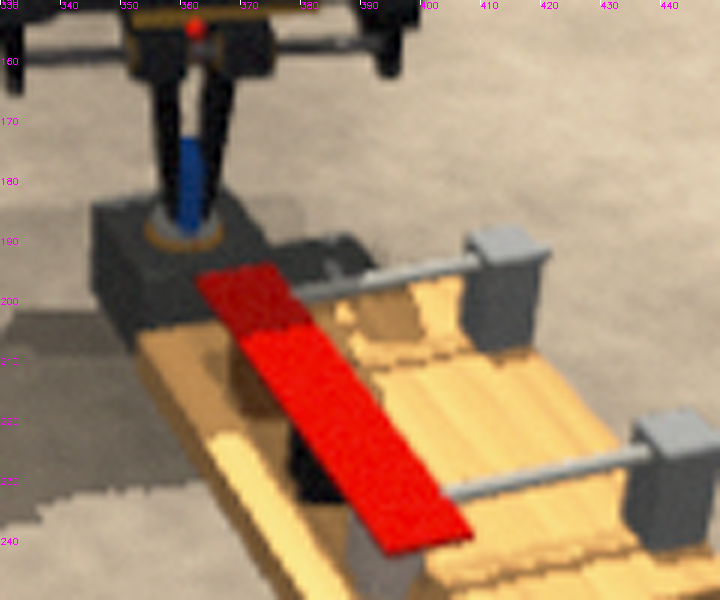

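{"method": "play_rows", "body": {
  "moves": [
    [0,0,0.0003,0,0,0.03,0],
    [0,0,0.0003,0,0,0.02,0],
    [0,0,0.0003,0,0,0.01,0]
  ]
}}

```text
t: 26.35
eef_pos: [607.6, -10.3, 73.5]
tcp_rot: [-3.141, 0.005, 1.325]
ft_force: [1.6, -0.2, 7.1]
opening: 0.102
```

```bash
python3 bar.py e4; python3 bar.py e5
python3 - <<'E'
from h import *
for i in range(6): read_camera("top")
t=read_camera("top");crop(t,290,80,130,90,6,"pics/e6.png")
E
python3 go.py 608.6 -8.8 73.6 1.45; python3 bar.py e7
```

```text
now [362 194  46  49 743] [384.5 218.2] [ 613.2 -176.2   64. ] carrier x -3.127974157644485
start [392 189  50  46 699] [416.4 212.3] [ 694.1 -173.2   64. ] carrier x 77.81081355420031
now [362 194  46  49 744] [384.5 218.2] [ 613.2 -176.1   64. ] carrier x -3.149993850057659
start [392 189  50  46 699] [416.4 212.3] [ 694.1 -173.2   64. ] carrier x 77.81081355420031
t 26.8 pos [607.6 -10.3  73.4] rpy [-3.141  0.005  1.326] F [0.7 0.2 8.1] M [-0.06 -0.14  0.22] op 0.105
shift tool m (now axes) [ 0.0017  0.0006 -0.0002]  rotvec [-0.0008  0.0054 -0.1242]  (after-turn axes) [ 0.0016  0.0008 -0.0002] j6 0.13
now [362 194  46  49 739] [384.4 218.2] [ 613.1 -176.1   64. ] carrier x -3.270055447489493
start [392 189  50  46 699] [416.4 212.3] [ 694.1 -173.2   64. ] carrier x 77.81081355420031
```

View pics/e7.png

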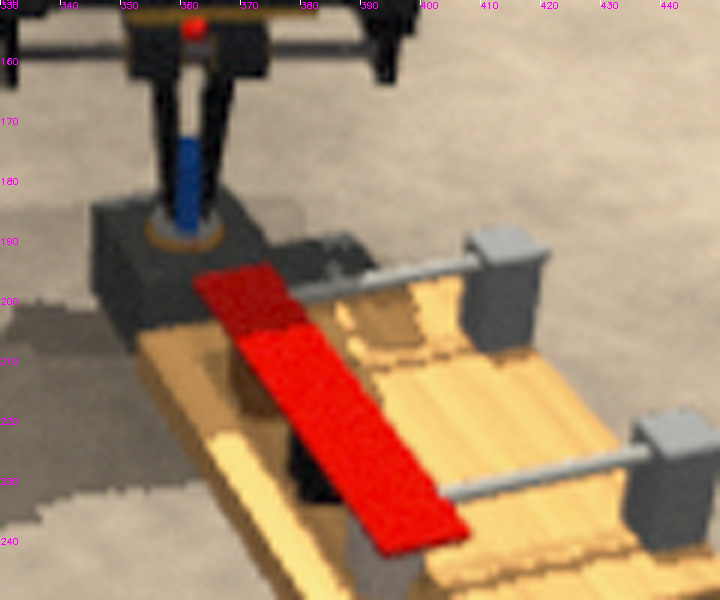

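View pics/e6.png

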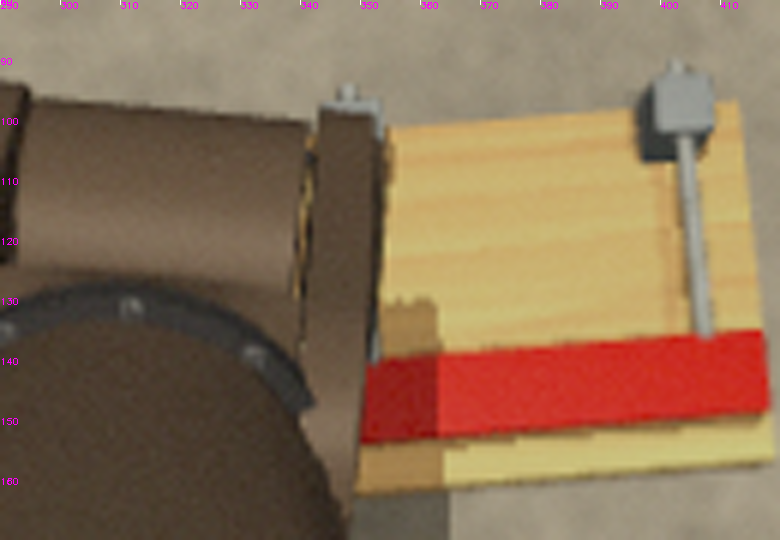

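The bar lies over the row with about 81 mm of travel. It held still for 0.45 s, and the moment rose to 0.22 N m, so the plug is at its stop. The shoulder rests on the lock face with about 8 N of push. Handing in.

```bash
python3 -c "
from cell import *
print(job_done())"
```

```text
the job is handed in; nothing more can be done
None
```

I stood the white knob in the far well and the brown knob in the well nearest the lock. Then I took the key from its block, rocked it past the sticky pins until it was home, turned it clockwise to the stop and handed in still gripping it. Hand-in gave no verdict.

**Last checks:**
- **Knobs:** before the key was turned, the side view showed all three upright and seated. In the top view the white knob measured within about 1 mm of its well's centre; I did not measure the brown one that way after release. Once the bar was across, the knobs were partly hidden under it.
- **Key home:** the tool stopped at z 73.4 mm, against about 73.6 mm expected, with about 8 N of downward push.
- **Turn and bar:** the bar had travelled about 81 mm, which puts the plug at about 1.6 rad, and it held still for 0.45 s. The moment rose to 0.22 N m, so the plug is against its stop.
- **Grip:** the jaws stayed closed on the bow at about 10 mm.
- **Disagreement:** the tool finished about 1 to 2 mm off the lock axis I had measured, more than I planned for. Side force there was under 2 N.
- **Time:** about 27 s of the 72 s allowed.

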